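# Set the table for raclette

## Robot

A 6-joint arm with a two-finger parallel gripper is mounted at the origin on the work surface. World frame = base frame: x ahead of the robot, y to its left, z up, the work surface at z = 0. Lengths are in mm, angles in rad, forces in N, time in s.
With the tool pointing down it reaches from about 350 to 775 mm from the base axis. Payload 7.3 kg.
Tool frame: the origin (TCP) lies at the very end of the fingers, on their centre line; the grasp point (between the pads) lies bot.grip_point_offset behind it (bot.grip_point_offset is the distance from the TCP to the grasp point, in mm); z points along the fingers, y is the line along which they close (so a half turn about z gives the same grasp; the last joint's range is limited). The gripper opens to 92 mm and grips with 3 to 60 N. Pads are 19 mm wide; open, the fingers measure 130 mm over their backs; the gripper's body (75 mm by 190 mm) begins 47 mm behind the grasp point.
Start: joints at [-1.493, 0.342, 1.524, -0, 1.275, -0.146], TCP at [116.538, -511.922, 226.741] pointing down, gripper open.
Joint ranges: [-2.53, 2.53], [-0.77, 2.02], [0.04, 2.7], [-1, 4.14], [0.28, 2.66], [-3.11, 3.11]. Speed limits (rad/s): [2.57, 2.57, 3.14, 3.14, 3.14, 3.14].

## Interface

Orientations are given as [roll, pitch, yaw] about the fixed x, y, z axes, in that order (R = Rz(yaw) Ry(pitch) Rx(roll)).
In Python, from plant import bot gives the robot as it stands. The module is installed in compiled form; this text tells all that it offers.
- The arm moves only by the tool carry_out, never from a script. Its argument "plan" is a list of rows, each an object of numbers: "tx", "ty", "tz": the shift along the world's x, y, z in mm; "rx", "ry", "rz": the turn, a rotation vector about the world's x, y, z in rad. A call has 1 to 12 rows; each row shifts and turns the commanded pose from where the row before left it; what a row does not reach is not made up. A row lasts 1/10 s, in which the tool goes at most 50 mm and 8.59 degrees, less where a joint would pass 70% of its speed; a pose out of reach is approached as far as the arm can. A call with a gripper value outside its range is refused whole. "gripper" is the closure, from 0 (fully open) to 1 (shut), set as the call begins (left out, the last holds). The fingers move at their own pace and stop on an object; the grip force is fixed at half the most. Time passes only in rows, so rows that do not move let the fingers close. It gives the time, the measured TCP pose, the force, the opening and the grip force at its end, in the units of the state.
- bot.get_obs(): the state, without advancing time (a new reading comes with each control period).
- bot.capture(name): name is "scene" or "top"; returns the picture (480x640x3 uint8, red, green, blue); there is no depth.
- bot.camera_model(name): a dict with "camera_matrix" (3x3 intrinsics, pixels), "dist" ([k1, k2, p1, p2, k3] as OpenCV has them; the pictures are not rectified), "R" (3x3) and "t" (3): a world point X has camera coordinates R X + t. Camera axes: x right, y down, z forward; pixel columns grow to the right and rows downward; lengths in mm; the calibration is good to about 2 mm. A picture is of the moment at which its call begins. camera_model takes no time and is no camera call.
- bot.close_job(): hands the job in; it is judged then, once.
The state is a dict: "time": time; "joint_positions": joint angles; "dq": joint speeds; "tau": joint torques, N m; "tool_pos": TCP position; "tcp_rot": TCP orientation; "contact_force": force on the tool from outside, world axes, zero at the start; "moment": the same for the moment, N m; "grip_width": finger opening in mm; "finger_force": force on a finger pad.
Only numpy, scipy, OpenCV 4.12 (cv2) and the standard library are available. Lean on these libraries where they do the work, as an engineer would, in place of code of your own. Each camera call takes 0.05 s, during which the arm holds its last target. There are 200 camera calls.

## Task

Get the table ready for raclette: walk the heavy flower trough forward onto its woven mat, pushing its two blue corner posts in turn, a little at a time, so that it ends centred on the mat and square to it, and never gets more than about 20 degrees out of square, tips, is lifted or is touched on its painted panel. Slide every raclette pan on the table fully home into a grill bay of its own, handle outwards. Only when the trough and all the pans are in place, push the grill's heat slider to full, and leave the other things on the table undisturbed.

Things in the scene. Friction and masses are not known exactly. Their poses are not given: they have to be found in the camera images.
- planter: White flower trough, 1.4 kg, 110 (x) by 200 (y) by 75 mm high, too wide to grasp; flowers on its far half up to 165 mm. Origin: centre of underside; x away from the robot. Two blue posts, 30 mm wide, 75 tall, on the near side at y = +85 and -85 mm, near faces at x = -65 mm. Slides on the table (8 to 16 N); a 20 mm push on one post turns it 0.1 to 0.2 rad.
- panel: Delicate hand-painted cream panel with red flowers, 130 mm wide and 55 mm tall, on the trough's near long side between the blue posts, 7 mm behind their near faces. Origin: its centre. It moves with the trough and must not be touched.
- mat_mid (a point): Centre of the flat brown woven mat (160 mm along its x by 260 mm along its y, about 1 mm, lying flush, nothing to catch on), the trough's place. Its x points away from the robot, the way the trough should face; it lies beyond the trough.
- pan0_grip (a point): Centre of the red plastic handle of a raclette pan: grip 15 mm wide and 22 mm tall, 88 mm long along its x, centred 30 mm above the pan's underside. The dark flat pan is 80 mm (x) by 70 mm (y), 12 mm tall; its rear edge lies 60 mm and its nose 140 mm in +x from here. z up; 110 g. May be absent (None).
- pan1_grip (a point): Centre of the green plastic handle of a raclette pan: grip 15 mm wide and 22 mm tall, 88 mm long along its x, centred 30 mm above the pan's underside. The dark flat pan is 80 mm (x) by 70 mm (y), 12 mm tall; its rear edge lies 60 mm and its nose 140 mm in +x from here. z up; 110 g. May be absent (None).
- pan2_grip (a point): Centre of the blue plastic handle of a raclette pan: grip 15 mm wide and 22 mm tall, 88 mm long along its x, centred 30 mm above the pan's underside. The dark flat pan is 80 mm (x) by 70 mm (y), 12 mm tall; its rear edge lies 60 mm and its nose 140 mm in +x from here. z up; 110 g. May be absent (None).
- pan3_grip (a point): Centre of the yellow plastic handle of a raclette pan: grip 15 mm wide and 22 mm tall, 88 mm long along its x, centred 30 mm above the pan's underside. The dark flat pan is 80 mm (x) by 70 mm (y), 12 mm tall; its rear edge lies 60 mm and its nose 140 mm in +x from here. z up; 110 g. May be absent (None).
- bay0 (a point): Mouth of bay 0 (0 leftmost, +y; 81 mm apart) of the red grill: centre of the front edge of its floor, 56 mm above the table. x points into the bay. 76 mm wide, 24 high, 105 deep; 5 mm side walls from the mouth on, roof from 25 mm in, its top 110 mm above the table. Fully home, a pan has its handle point 35 mm in front of the mouth, 30 mm above the floor. Any pan fits; handles then jut out 79 mm.
- bay1 (a point): Mouth of bay 1 (0 leftmost, +y; 81 mm apart) of the red grill: centre of the front edge of its floor, 56 mm above the table. x points into the bay. 76 mm wide, 24 high, 105 deep; 5 mm side walls from the mouth on, roof from 25 mm in, its top 110 mm above the table. Fully home, a pan has its handle point 35 mm in front of the mouth, 30 mm above the floor. Any pan fits; handles then jut out 79 mm.
- bay2 (a point): Mouth of bay 2 (0 leftmost, +y; 81 mm apart) of the red grill: centre of the front edge of its floor, 56 mm above the table. x points into the bay. 76 mm wide, 24 high, 105 deep; 5 mm side walls from the mouth on, roof from 25 mm in, its top 110 mm above the table. Fully home, a pan has its handle point 35 mm in front of the mouth, 30 mm above the floor. Any pan fits; handles then jut out 79 mm.
- bay3 (a point): Mouth of bay 3 (0 leftmost, +y; 81 mm apart) of the red grill: centre of the front edge of its floor, 56 mm above the table. x points into the bay. 76 mm wide, 24 high, 105 deep; 5 mm side walls from the mouth on, roof from 25 mm in, its top 110 mm above the table. Fully home, a pan has its handle point 35 mm in front of the mouth, 30 mm above the floor. Any pan fits; handles then jut out 79 mm.
- heat (a joint): Heat slider on top of the grill: 0 m = off, at the right; 0.08 m = full, at the grill's left end (+y of the bays' frames). Slides with about 1.5 N and stays where it is left.
- heat_top (a point): Top centre of the white grip of the heat slider (28 mm along the grill's x, 20 mm along its y, 40 mm tall; stands on a track 14 mm high on the grill's roof). Its x and y are those of the bays' frames.
- dip: Bystander, not to be disturbed: small blue dip bowl, 64 mm across and 40 mm high, among the things. Origin: centre of its underside.
- butter: Bystander, not to be disturbed: white butter dish, 70 x 110 x 45 mm. Origin: centre of its underside.
- juice: Bystander, not to be disturbed: amber juice bottle, 200 mm tall. Origin: centre of its underside.
- pepper: Bystander, not to be disturbed: dark wooden pepper mill, 150 mm tall. Origin: centre of its underside.
- mug: Bystander, not to be disturbed: white mug, 90 mm tall. Origin: centre of its underside.
- plates: Bystander, not to be disturbed: white plate, 220 mm across. Origin: centre of its underside.
- gherkins: Bystander, not to be disturbed: green gherkin jar, 110 mm tall. Origin: centre of its underside.
Things that resemble listed ones, but are neither listed nor needed, are in the scene too. What is shaped like the part that bears pan2_grip but pink or purple is not meant.

How it is judged:
By the outcome, as a careful person would: the job done as asked, in the order asked, and still so for the second after the job is handed in, with the robot touching nothing.
Of pan0, pan1, pan2, pan3 only 2 to 4 are there at a start; the rules pass over those that are not, and their reading is None.
At some moment in a run one of pan0, pan1, pan2, pan3 may be knocked a few centimetres aside while the robot is not near it.
It also fails if it takes over 210 s, if anything falls off the work surface, if the arm or the gripper's body presses on something with over 40 N, if the wrist force passes 120 N, or if a joint passes its speed limit or range.

## Working session

There is one attempt and no reset: what is moved stays moved. The work goes in short steps, Python scripts to look and compute and a tool call to move; the robot and the scene stay as the last step left them, time stands still between calls to the robot, and variables do not carry over. Pictures are saved under pics/ and viewed, at most 14 in all, crops included, and the job is handed in when it is done.

Besides the shell and the picture viewer there is one more tool, called after "Emit:" in YAML: its name, and indented under it one key for each argument. carry_out: Moves the arm, as the interface text tells. Its arguments: {"type":"object","properties":{"plan":{"type":"array"},"gripper":{"type":"number"}},"required":["plan"]}

```bash
mkdir -p pics
python3 - <<'E'
from plant import bot
import cv2,numpy as np
for n in("scene","top"):
    im=bot.capture(n); cv2.imwrite(f"pics/{n}0.png",im[:,:,::-1])
    c=bot.camera_model(n); print(n,{k:np.round(v,3).tolist() for k,v in c.items()})
o=bot.get_obs(); print(o,bot.grip_point_offset)
E
```

```text
scene {'camera_matrix': [[463.941, 0.0, 318.909], [0.0, 463.941, 236.904], [0.0, 0.0, 1.0]], 'dist': [0.027, 0.0, 0.0, 0.0, 0.0], 'R': [[0.122, 0.993, 0.009], [0.582, -0.064, -0.811], [-0.804, 0.104, -0.585]], 't': [-45.671, -199.656, 2111.021]}
top {'camera_matrix': [[466.225, 0.0, 315.133], [0.0, 466.225, 238.992], [0.0, 0.0, 1.0]], 'dist': [0.039, 0.0, 0.0, 0.0, 0.0], 'R': [[0.002, -1.0, 0.002], [-0.994, -0.002, -0.11], [0.11, -0.002, -0.994]], 't': [-23.015, 542.548, 1340.046]}
{'time': 0.1, 'joint_positions': array([-1.49301132e+00,  3.42645920e-01,  1.52491560e+00,  5.37960501e-06,
        1.27543405e+00, -1.46016016e-01]), 'dq': array([-0.00010441, -0.00123663, -0.00320169,  0.0003429 , -0.00063093,
       -0.00050034]), 'tau': array([ 2.04092008e-03, -4.32001126e+01, -2.44695711e+01,  7.18359277e-02,
        5.25547145e-02, -5.16828914e-05]), 'tool_pos': array([ 116.50312187, -511.52948492,  226.12023132]), 'tcp_rot': array([-3.14020541e+00, -2.09211109e-04,  2.23799306e-01]), 'contact_force': array([-0.08739073, -0.44663196, -0.24732795]), 'moment': array([-0.02545452, -0.04317127, -0.00995674]), 'finger_force': 0.0, 'grip_width': 92.03337439314106} 18.8
```

View pics/scene0.png

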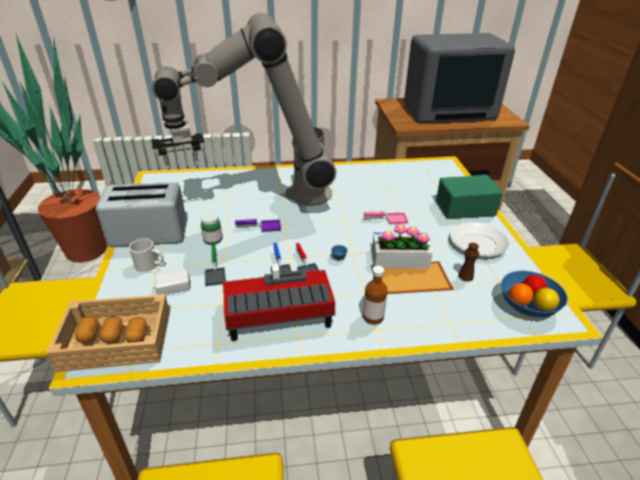

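View pics/top0.png

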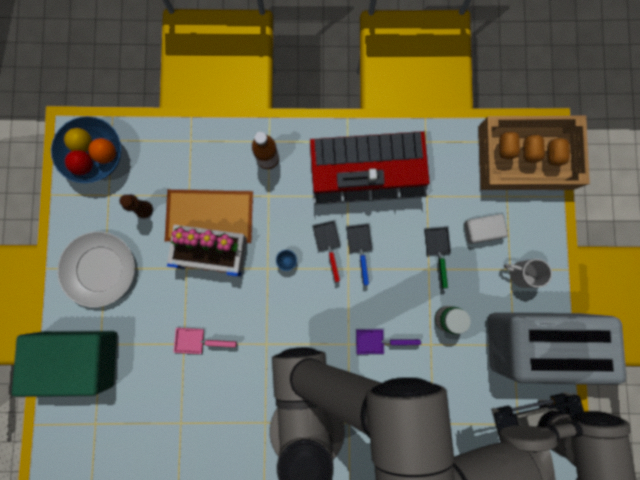

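The scene shows the red grill (about 280,300), the trough (405,250) with the mat behind it, and three pans: red, blue and green. Pink and purple are decoys. In the top view, the handles are at about (335,267), (365,268) and (443,273), the mat is at (210,215) and the slider is at (373,173). Next I'll take a closer look and measure.

```bash
cat > h.py <<'E'
from plant import bot
import cv2,numpy as np
def ray(n,px):
    c=bot.camera_model(n)
    u=cv2.undistortPoints(np.float64(px).reshape(-1,1,2),np.float64(c["camera_matrix"]),np.float64(c["dist"])).reshape(-1,2)
    R,t=np.array(c["R"]),np.array(c["t"])
    return -R.T@t,np.c_[u,np.ones(len(u))]@R
def plane(n,px,z):
    C,d=ray(n,px); return C+d*((z-C[2])/d[:,2])[:,None]
def proj(n,X):
    c=bot.camera_model(n)
    return cv2.projectPoints(np.float64(X).reshape(-1,1,3),cv2.Rodrigues(np.float64(c["R"]))[0],np.float64(c["t"]),np.float64(c["camera_matrix"]),np.float64(c["dist"]))[0].reshape(-1,2)
def blobs(im,h0,h1,s=90,v=50,roi=None,amin=15):
    hsv=cv2.cvtColor(im,cv2.COLOR_RGB2HSV)
    m=cv2.inRange(hsv,(h0,s,v),(h1,255,255)) 
    if roi: 
        k=np.zeros_like(m); x0,y0,x1,y1=roi; k[y0:y1,x0:x1]=1; m*=k
    cs,_=cv2.findContours(m,cv2.RETR_EXTERNAL,cv2.CHAIN_APPROX_NONE)
    return sorted([c for c in cs if cv2.contourArea(c)>=amin],key=cv2.contourArea,reverse=True)
def pan(c,z,n="top"):
    "handle centre and yaw (towards far, +x half) from contour on plane z"
    M=cv2.moments(c); 
    p=plane(n,c.reshape(-1,2).astype(float),z)[:,:2].astype(np.float32)
    r=cv2.minAreaRect(p); b=cv2.boxPoints(r); e=[b[1]-b[0],b[2]-b[1]]
    e=max(e,key=np.linalg.norm); e=e if e[0]>0 else -e
    return np.round(r[0],1),np.round(sorted(r[1]),1),round(float(np.arctan2(e[1],e[0])),3)
def crop(n,roi,k,name):
    im=bot.capture(n); x0,y0,x1,y1=roi
    cv2.imwrite(name,cv2.resize(im[y0:y1,x0:x1],None,fx=k,fy=k,interpolation=cv2.INTER_CUBIC)[:,:,::-1]); return im
E
python3 - <<'E'
from h import *
im=crop("top",(110,120,510,320),2,"pics/c1.png")
for nm,a,b,roi in(("red",0,8,(320,245,350,300)),("redhi",170,180,(320,245,350,300)),("blue",100,130,(350,245,380,300)),("green",40,85,(425,250,455,300)),("mat",8,25,(150,180,260,280)),("post",100,130,(150,220,260,290)),("dip",95,130,(270,240,305,280)),("grill",0,8,(300,120,440,210)),("grillhi",172,180,(300,120,440,210))):
    for c in blobs(im,a,b,110 if nm!="dip" else 90,50,roi)[:3]: print(nm,cv2.contourArea(c),cv2.boundingRect(c),pan(c,{"mat":1,"post":75,"dip":40}.get(nm,105 if "grill" in nm else 41)))
E
```

```text
red 87.0 (329, 252, 10, 30) (array([461.3, -75.9]), array([14.8, 85.5]), 0.243)
blue 140.0 (360, 255, 9, 31) (array([ 451.8, -163.4]), array([16.8, 87.6]), 0.122)
green 101.5 (439, 258, 9, 30) (array([ 445.1, -392.1]), array([14.3, 84.2]), 0.113)
mat 3258.0 (165, 190, 88, 53) (array([616.2, 298.9]), array([154.5, 256.2]), 1.548)
mat 24.5 (188, 234, 6, 7) (array([551.1, 351.1]), array([14.9, 18.2]), 0.031)
mat 24.0 (204, 235, 6, 7) (array([548.2, 303.4]), array([14.9, 18.2]), 0.027)
post 36.0 (226, 272, 15, 5) (array([438., 209.]), array([11.2, 39.4]), -1.57)
post 22.5 (167, 264, 13, 4) (array([462.6, 377.8]), array([ 8.3, 34.1]), 1.429)
dip 318.0 (276, 250, 21, 21) (array([480.1,  62.5]), array([57.3, 57.7]), 0.79)
grill 2171.0 (310, 132, 119, 61) (array([ 753.5, -174.1]), array([152.1, 326. ]), -1.498)
```

View pics/c1.png

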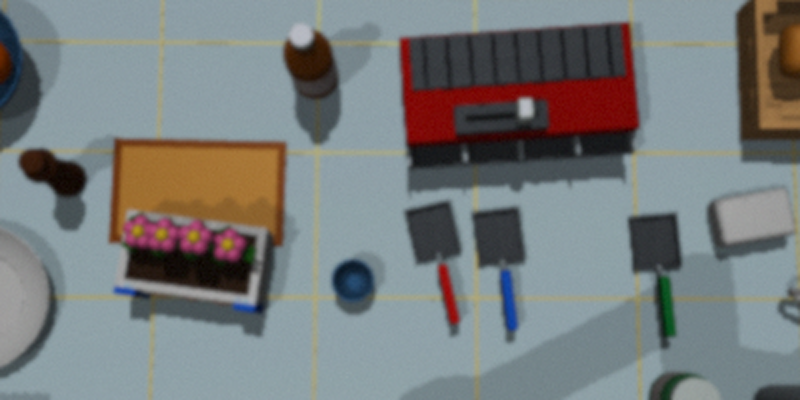

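The crop shows the slider grip at (525,105), grill front roof edge from (407,147) to (637,130), and bay dividers near (465,152), (521,148) and (577,144). The trough's rim corners are at (127,210), (268,228), (258,303) and (116,288). Next I'll turn these into positions.

Run:
```python
from h import *
im=bot.capture("top")
k=4
a=cv2.resize(im[178:208,305:435],None,fx=6,fy=6,interpolation=cv2.INTER_CUBIC)
b=cv2.resize(im[215:278,160:260],None,fx=5,fy=5,interpolation=cv2.INTER_CUBIC)
o=np.zeros((a.shape[0]+b.shape[0],780,3),np.uint8); o[:a.shape[0],:a.shape[1]]=a; o[a.shape[0]:,:b.shape[1]]=b
cv2.imwrite("pics/c2.png",o[:,:,::-1])
f=lambda L:np.float64(L)/2+[110,120]
print("roof edge",plane("top",f([(407,147),(637,130),(401,38),(629,23)]),110).round(1).tolist())
print("rim",plane("top",f([(127,210),(268,228),(258,303),(116,288)]),75).round(1).tolist())
print("slider",plane("top",f([(525,105)]),164).round(1))
print("jar",plane("top",[(456,321)],110).round(1),"cap bottle",plane("top",[(262,139)],200).round(),"pepper",plane("top",[(129,202)],150).round())
```

```text
roof edge [[661.7, -17.0, 110.0], [686.3, -338.4, 110.0], [818.2, -8.1, 110.0], [840.2, -330.5, 110.0]]
rim [[576.7, 380.4, 75.0], [551.4, 180.3, 75.0], [445.0, 192.4, 75.0], [466.0, 391.8, 75.0]]
slider [[ 708.  -175.6  164. ]]
jar [[ 311.6 -402.9  110. ]] cap bottle [[788. 119. 200.]] pepper [[628. 478. 150.]]
```

View pics/c2.png

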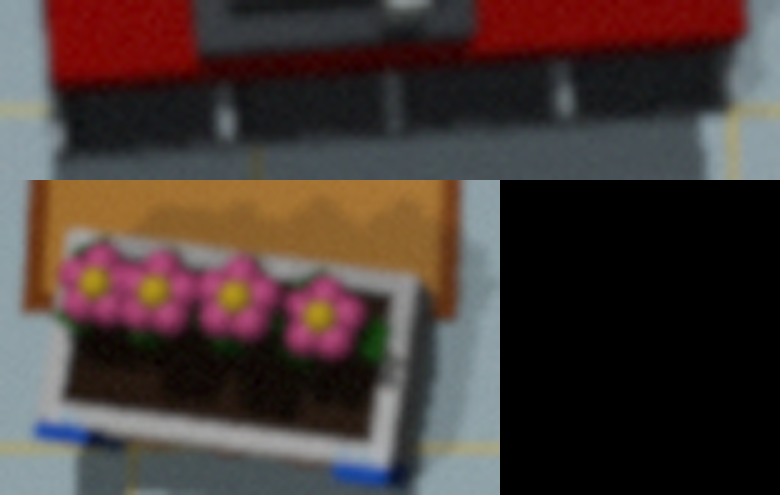

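The enlarged crop shows the grill's floor front edge from (65,148) to (728,108) and dividers at x = 228, 395 and 565. It also shows the trough's post strips at (75,432) and (365,472). I'll compute the bay frames from the floor edge, then set out.

Run:
```python
from h import *
f=lambda L:np.float64(L)/6+[305,178]
print("floor",plane("top",f([(65,150),(728,110)]),56).round(1).tolist())
print("roof",plane("top",f([(55,84),(746,38)]),110).round(1).tolist())
print("div bottoms z56",plane("top",f([(228,139),(396,131),(567,119)]),56).round(1).tolist())
print("div z80",plane("top",f([(228,139),(396,131),(567,119)]),80).round(1).tolist())
g=lambda L:(np.float64(L)-[0,180])/5+[160,215]
print("post near edge z75",plane("top",g([(75,440),(365,480)]),75).round(1).tolist())
```

```text
floor [[645.0, -23.7, 56.0], [665.1, -344.8, 56.0]]
roof [[665.9, -18.8, 110.0], [688.2, -340.8, 110.0]]
div bottoms z56 [[650.6, -102.7, 56.0], [654.6, -184.1, 56.0], [660.7, -266.9, 56.0]]
div z80 [[645.9, -101.2, 80.0], [649.9, -181.1, 80.0], [655.8, -262.5, 80.0]]
post near edge z75 [[457.5, 372.0, 75.0], [435.2, 209.0, 75.0]]
```

Emit:
carry_out:
  plan:
    - {"tx":20,"ty":40}
    - {"tx":20,"ty":40}
    - {"tx":20,"ty":40}
    - {"tx":20,"ty":40}
    - {"tx":20,"ty":40}
    - {"tx":20,"ty":40}
    - {"tx":20,"ty":40}
    - {"tx":20,"ty":40}
    - {"tx":20,"ty":40}
    - {"tx":20,"ty":40}
    - {"tx":20,"ty":40}
    - {"tx":20,"ty":40}
  gripper: 1

```text
invalid input at $.plan[0]: expected keys tx, ty, tz, rx, ry, rz
```

Emit:
carry_out:
  plan:
    - {"tx":35,"ty":20,"tz":0,"rx":0,"ry":0,"rz":-0.02}
    - {"tx":35,"ty":20,"tz":0,"rx":0,"ry":0,"rz":-0.02}
    - {"tx":35,"ty":20,"tz":0,"rx":0,"ry":0,"rz":-0.02}
    - {"tx":35,"ty":20,"tz":0,"rx":0,"ry":0,"rz":-0.02}
    - {"tx":35,"ty":20,"tz":0,"rx":0,"ry":0,"rz":-0.02}
    - {"tx":35,"ty":20,"tz":0,"rx":0,"ry":0,"rz":-0.02}
    - {"tx":35,"ty":20,"tz":0,"rx":0,"ry":0,"rz":-0.02}
    - {"tx":15,"ty":40,"tz":0,"rx":0,"ry":0,"rz":-0.02}
    - {"tx":0,"ty":40,"tz":0,"rx":0,"ry":0,"rz":-0.01}
    - {"tx":0,"ty":45,"tz":0,"rx":0,"ry":0,"rz":0}
    - {"tx":0,"ty":45,"tz":0,"rx":0,"ry":0,"rz":0}
    - {"tx":0,"ty":45,"tz":0,"rx":0,"ry":0,"rz":0}
  gripper: 1

```text
time: 1.4
tool_pos: [376.1, -155.2, 226.6]
tcp_rot: [-3.141, 0.0, 0.053]
contact_force: [0.2, 0.1, 0.4]
grip_width: 1.7
finger_force: 0.0
```

Emit:
carry_out:
  plan:
    - {"tx":0,"ty":45,"tz":0,"rx":0,"ry":0,"rz":0}
    - {"tx":0,"ty":45,"tz":0,"rx":0,"ry":0,"rz":0}
    - {"tx":0,"ty":45,"tz":0,"rx":0,"ry":0,"rz":0}
    - {"tx":0,"ty":45,"tz":0,"rx":0,"ry":0,"rz":0}
    - {"tx":0,"ty":45,"tz":0,"rx":0,"ry":0,"rz":0}
    - {"tx":0,"ty":45,"tz":0,"rx":0,"ry":0,"rz":0}
    - {"tx":0,"ty":35,"tz":0,"rx":0,"ry":0,"rz":0}
    - {"tx":0,"ty":20,"tz":0,"rx":0,"ry":0,"rz":0}
    - {"tx":0,"ty":0,"tz":0,"rx":0,"ry":0,"rz":0}

```text
time: 2.3
tool_pos: [376.2, 170.0, 226.6]
tcp_rot: [-3.141, 0.0, 0.057]
contact_force: [0.1, 0.1, 0.1]
grip_width: 0.7
finger_force: 0.0
```

Emit:
carry_out:
  plan:
    - {"tx":5,"ty":11,"tz":-45,"rx":0,"ry":0,"rz":0}
    - {"tx":5,"ty":11,"tz":-45,"rx":0,"ry":0,"rz":0}
    - {"tx":5,"ty":11,"tz":-45,"rx":0,"ry":0,"rz":0}
    - {"tx":0,"ty":0,"tz":-40,"rx":0,"ry":0,"rz":0}
    - {"tx":0,"ty":0,"tz":-19,"rx":0,"ry":0,"rz":0}
    - {"tx":7,"ty":0,"tz":0,"rx":0,"ry":0,"rz":0}
    - {"tx":7,"ty":0,"tz":0,"rx":0,"ry":0,"rz":0}
    - {"tx":5,"ty":0,"tz":0,"rx":0,"ry":0,"rz":0}
    - {"tx":5,"ty":0,"tz":0,"rx":0,"ry":0,"rz":0}
    - {"tx":4,"ty":0,"tz":0,"rx":0,"ry":0,"rz":0}
    - {"tx":4,"ty":0,"tz":0,"rx":0,"ry":0,"rz":0}

```text
time: 3.4
tool_pos: [424.2, 201.1, 33.4]
tcp_rot: [-3.141, -0.001, 0.054]
contact_force: [0.8, 0.1, 0.5]
grip_width: 0.3
finger_force: 0.0
```

Emit:
carry_out:
  plan:
    - {"tx":4,"ty":0,"tz":0,"rx":0,"ry":0,"rz":0}
    - {"tx":4,"ty":0,"tz":0,"rx":0,"ry":0,"rz":0}
    - {"tx":4,"ty":0,"tz":0,"rx":0,"ry":0,"rz":0}

```text
time: 3.7
tool_pos: [433.3, 200.3, 32.3]
tcp_rot: [3.14, 0.005, 0.054]
contact_force: [-6.1, -3.8, 1.9]
grip_width: 0.9
finger_force: 3.0
```

Emit:
carry_out:
  plan:
    - {"tx":4,"ty":0,"tz":0,"rx":0,"ry":0,"rz":0.02}
    - {"tx":4,"ty":0,"tz":0,"rx":0,"ry":0,"rz":0.02}
    - {"tx":4,"ty":0,"tz":0,"rx":0,"ry":0,"rz":0.02}
    - {"tx":4,"ty":0,"tz":0,"rx":0,"ry":0,"rz":0.02}
    - {"tx":0,"ty":0,"tz":0,"rx":0,"ry":0,"rz":0}

```text
time: 4.2
tool_pos: [450.4, 200.4, 32.3]
tcp_rot: [3.141, 0.003, 0.134]
contact_force: [-2.9, -2.9, 0.2]
grip_width: 0.4
finger_force: 1.6
```

Emit:
carry_out:
  plan:
    - {"tx":-10,"ty":0,"tz":0,"rx":0,"ry":0,"rz":0}
    - {"tx":-30,"ty":0,"tz":0,"rx":0,"ry":0,"rz":0}
    - {"tx":-30,"ty":0,"tz":0,"rx":0,"ry":0,"rz":0}

```text
time: 4.5
tool_pos: [380.8, 201.3, 32.8]
tcp_rot: [-3.141, -0.001, 0.133]
contact_force: [0.1, 0.7, 0.6]
grip_width: 0.4
finger_force: 0.0
```

```bash
cat >> h.py <<'E'
def trough(im=None,roi=(130,200,270,290)):
    im=bot.capture("top") if im is None else im
    P=[]
    for c in blobs(im,108,128,150,60,roi,6)[:4]:
        M=cv2.moments(c); P.append((cv2.contourArea(c),*plane("top",[(M["m10"]/M["m00"],M["m01"]/M["m00"])],75)[0][:2]))
    return np.round(P,1)
def show(P):
    P=P[np.argsort(P[:,2])]; r,l=P[0,1:],P[-1,1:]; d=l-r; th=-np.arctan2(d[0],d[1])
    m=(l+r)/2; c=m+60*np.array([np.cos(th),np.sin(th)])
    print("right",r,"left",l,"dist",np.linalg.norm(d).round(1),"yaw",th.round(3),"centre",c.round(1))
E
python3 - <<'E'
from h import *
im=crop("top",(110,150,290,300),4,"pics/t1.png")
print(trough(im)); show(trough(im))
im0=cv2.imread("pics/top0.png")[:,:,::-1].copy(); print(trough(im0)); show(trough(im0))
E
```

```text
[[ 28.  464.2 209.4]
 [ 15.5 463.6 378.3]]
right [464.2 209.4] left [463.6 378.3] dist 168.9 yaw 0.004 centre [523.9 294.1]
[[ 21.5 438.6 210.1]
 [  9.5 462.2 378.4]]
right [438.6 210.1] left [462.2 378.4] dist 169.9 yaw -0.139 centre [509.8 285.9]
```

View pics/t1.png

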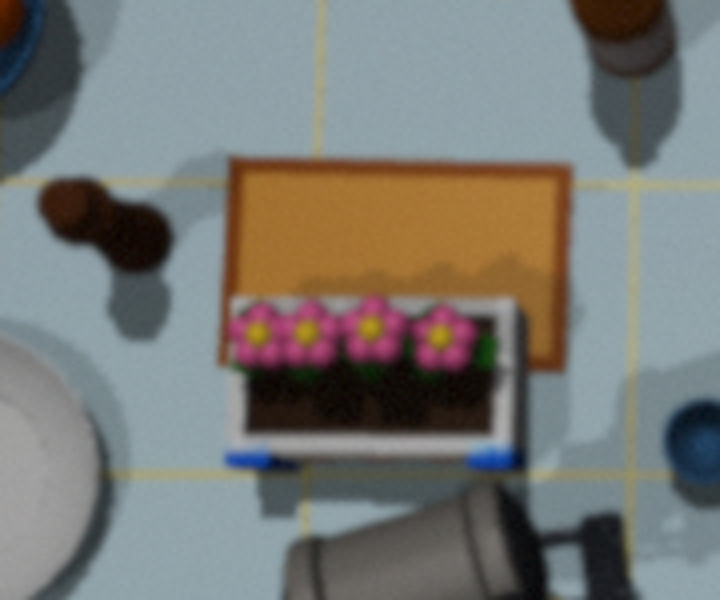

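Picture: posts at (250,459) and (492,459) and the trough nearly square, with the mat ahead. The posts are tracked well by the mask. I'll continue with alternate 20 mm pushes.

Emit:
carry_out:
  plan:
    - {"tx":25,"ty":0,"tz":0,"rx":0,"ry":0,"rz":-0.03}
    - {"tx":25,"ty":0,"tz":0,"rx":0,"ry":0,"rz":-0.02}
    - {"tx":15,"ty":0,"tz":0,"rx":0,"ry":0,"rz":0}
    - {"tx":5,"ty":0,"tz":0,"rx":0,"ry":0,"rz":0}
    - {"tx":5,"ty":0.5,"tz":0,"rx":0,"ry":0,"rz":0}
    - {"tx":5,"ty":0.5,"tz":0,"rx":0,"ry":0,"rz":0}
    - {"tx":5,"ty":0.5,"tz":0,"rx":0,"ry":0,"rz":0}
    - {"tx":4,"ty":0.5,"tz":0,"rx":0,"ry":0,"rz":0}
    - {"tx":-10,"ty":0,"tz":0,"rx":0,"ry":0,"rz":0}
    - {"tx":-30,"ty":0,"tz":0,"rx":0,"ry":0,"rz":0}

```text
time: 5.55
tool_pos: [432.0, 203.5, 33.0]
tcp_rot: [-3.141, -0.004, 0.083]
contact_force: [0.0, 0.2, -1.2]
grip_width: 0.6
finger_force: 0.0
```

Emit:
carry_out:
  plan:
    - {"tx":-5,"ty":30,"tz":0,"rx":0,"ry":0,"rz":0}
    - {"tx":0,"ty":40,"tz":0,"rx":0,"ry":0,"rz":0}
    - {"tx":0,"ty":40,"tz":0,"rx":0,"ry":0,"rz":0}
    - {"tx":0,"ty":40,"tz":0,"rx":0,"ry":0,"rz":0}
    - {"tx":0,"ty":33,"tz":0,"rx":0,"ry":0,"rz":0}
    - {"tx":0,"ty":0,"tz":0,"rx":0,"ry":0,"rz":0}

```text
time: 6.15
tool_pos: [424.7, 390.1, 33.1]
tcp_rot: [-3.139, -0.003, 0.088]
contact_force: [0.1, 0.3, 0.7]
grip_width: 0.7
finger_force: 0.0
```

```bash
python3 -c "
from h import *
P=trough();print(P);show(P)"
```

```text
[[ 34.  479.3 210.3]
 [ 21.5 465.  377.5]]
right [479.3 210.3] left [465.  377.5] dist 167.8 yaw 0.085 centre [531.9 299. ]
```

Emit:
carry_out:
  plan:
    - {"tx":12,"ty":-3,"tz":0,"rx":0,"ry":0,"rz":0}
    - {"tx":10,"ty":-2,"tz":0,"rx":0,"ry":0,"rz":0}
    - {"tx":5,"ty":0,"tz":0,"rx":0,"ry":0,"rz":0}
    - {"tx":5,"ty":0.5,"tz":0,"rx":0,"ry":0,"rz":0}
    - {"tx":5,"ty":0.5,"tz":0,"rx":0,"ry":0,"rz":0}
    - {"tx":5,"ty":0.5,"tz":0,"rx":0,"ry":0,"rz":0}
    - {"tx":5,"ty":0.5,"tz":0,"rx":0,"ry":0,"rz":0}
    - {"tx":3,"ty":0.5,"tz":0,"rx":0,"ry":0,"rz":0}
    - {"tx":-10,"ty":0,"tz":0,"rx":0,"ry":0,"rz":0}
    - {"tx":-30,"ty":0,"tz":0,"rx":0,"ry":0,"rz":0}

```text
time: 7.2
tool_pos: [437.6, 382.9, 32.8]
tcp_rot: [-3.141, -0.003, 0.081]
contact_force: [-0.5, 1.8, 0.3]
grip_width: 0.2
finger_force: 0.0
```

Emit:
carry_out:
  plan:
    - {"tx":0,"ty":-30,"tz":0,"rx":0,"ry":0,"rz":0}
    - {"tx":0,"ty":-40,"tz":0,"rx":0,"ry":0,"rz":0}
    - {"tx":0,"ty":-40,"tz":0,"rx":0,"ry":0,"rz":0}
    - {"tx":0,"ty":-40,"tz":0,"rx":0,"ry":0,"rz":0}
    - {"tx":0,"ty":-34,"tz":0,"rx":0,"ry":0,"rz":0}
    - {"tx":0,"ty":0,"tz":0,"rx":0,"ry":0,"rz":0}

```text
time: 7.8
tool_pos: [434.9, 195.8, 32.8]
tcp_rot: [3.141, 0.001, 0.079]
contact_force: [-0.5, -0.1, 1.2]
grip_width: 1.0
finger_force: 0.0
```

```bash
python3 -c "
from h import *
P=trough();print(P);show(P)"
```

```text
[[ 30.  490.1 381.7]]
right [490.1 381.7] left [490.1 381.7] dist 0.0 yaw -0.0 centre [550.1 381.7]
```

Emit:
carry_out:
  plan:
    - {"tx":12,"ty":6,"tz":0,"rx":0,"ry":0,"rz":0}
    - {"tx":12,"ty":3,"tz":0,"rx":0,"ry":0,"rz":0}
    - {"tx":5,"ty":0,"tz":0,"rx":0,"ry":0,"rz":0}
    - {"tx":5,"ty":0.3,"tz":0,"rx":0,"ry":0,"rz":0}
    - {"tx":5,"ty":0.3,"tz":0,"rx":0,"ry":0,"rz":0}
    - {"tx":5,"ty":0.3,"tz":0,"rx":0,"ry":0,"rz":0}
    - {"tx":5,"ty":0.3,"tz":0,"rx":0,"ry":0,"rz":0}
    - {"tx":5,"ty":0.3,"tz":0,"rx":0,"ry":0,"rz":0}
    - {"tx":5,"ty":0.3,"tz":0,"rx":0,"ry":0,"rz":0}
    - {"tx":-10,"ty":0,"tz":0,"rx":0,"ry":0,"rz":0}
    - {"tx":-25,"ty":0,"tz":0,"rx":0,"ry":0,"rz":0}

```text
time: 8.95
tool_pos: [460.4, 210.5, 32.7]
tcp_rot: [-3.141, -0.002, 0.083]
contact_force: [-0.4, -0.3, -0.9]
grip_width: 0.6
finger_force: 0.0
```

Emit:
carry_out:
  plan:
    - {"tx":-5,"ty":30,"tz":0,"rx":0,"ry":0,"rz":0}
    - {"tx":0,"ty":40,"tz":0,"rx":0,"ry":0,"rz":0}
    - {"tx":0,"ty":40,"tz":0,"rx":0,"ry":0,"rz":0}
    - {"tx":0,"ty":40,"tz":0,"rx":0,"ry":0,"rz":0}
    - {"tx":0,"ty":33,"tz":0,"rx":0,"ry":0,"rz":0}
    - {"tx":0,"ty":0,"tz":0,"rx":0,"ry":0,"rz":0}

```text
time: 9.55
tool_pos: [453.5, 397.3, 32.8]
tcp_rot: [-3.14, -0.002, 0.088]
contact_force: [0.7, 0.3, 0.0]
grip_width: 0.4
finger_force: 0.0
```

```bash
python3 -c "
from h import *
P=trough();print(P);show(P)"
```

```text
[[ 34.5 504.  212.5]
 [ 16.  492.5 379.5]]
right [504.  212.5] left [492.5 379.5] dist 167.4 yaw 0.069 centre [558.1 300.1]
```

Emit:
carry_out:
  plan:
    - {"tx":12,"ty":-6,"tz":0,"rx":0,"ry":0,"rz":-0.02}
    - {"tx":10,"ty":-4,"tz":0,"rx":0,"ry":0,"rz":-0.02}
    - {"tx":5,"ty":0,"tz":0,"rx":0,"ry":0,"rz":0}
    - {"tx":5,"ty":0.8,"tz":0,"rx":0,"ry":0,"rz":-0.02}
    - {"tx":5,"ty":0.8,"tz":0,"rx":0,"ry":0,"rz":-0.02}
    - {"tx":5,"ty":0.8,"tz":0,"rx":0,"ry":0,"rz":0}
    - {"tx":5,"ty":0.8,"tz":0,"rx":0,"ry":0,"rz":0}
    - {"tx":5,"ty":0.8,"tz":0,"rx":0,"ry":0,"rz":0}
    - {"tx":-10,"ty":0,"tz":0,"rx":0,"ry":0,"rz":0}
    - {"tx":-30,"ty":0,"tz":0,"rx":0,"ry":0,"rz":0}

```text
time: 10.6
tool_pos: [468.7, 386.4, 32.8]
tcp_rot: [-3.141, -0.003, 0.0]
contact_force: [0.5, -0.0, -0.1]
grip_width: 0.4
finger_force: 0.0
```

Emit:
carry_out:
  plan:
    - {"tx":0,"ty":-30,"tz":0,"rx":0,"ry":0,"rz":0}
    - {"tx":0,"ty":-40,"tz":0,"rx":0,"ry":0,"rz":0}
    - {"tx":0,"ty":-40,"tz":0,"rx":0,"ry":0,"rz":0}
    - {"tx":0,"ty":-40,"tz":0,"rx":0,"ry":0,"rz":0}
    - {"tx":0,"ty":-34,"tz":0,"rx":0,"ry":0,"rz":0}
    - {"tx":-10,"ty":0,"tz":0,"rx":0,"ry":0,"rz":0}

```text
time: 11.2
tool_pos: [457.0, 199.4, 33.0]
tcp_rot: [3.141, -0.001, -0.002]
contact_force: [-0.6, 0.2, -0.6]
grip_width: 0.4
finger_force: 0.0
```

```bash
python3 -c "
from h import *
P=trough();print(P);show(P)"
```

```text
[[ 19.5 519.3 383. ]]
right [519.3 383. ] left [519.3 383. ] dist 0.0 yaw -0.0 centre [579.3 383. ]
```

Emit:
carry_out:
  plan:
    - {"tx":14,"ty":5,"tz":0,"rx":0,"ry":0,"rz":0}
    - {"tx":14,"ty":2,"tz":0,"rx":0,"ry":0,"rz":0}
    - {"tx":5,"ty":0,"tz":0,"rx":0,"ry":0,"rz":0}
    - {"tx":5,"ty":0.2,"tz":0,"rx":0,"ry":0,"rz":0}
    - {"tx":5,"ty":0.2,"tz":0,"rx":0,"ry":0,"rz":0}
    - {"tx":5,"ty":0.2,"tz":0,"rx":0,"ry":0,"rz":0}
    - {"tx":5,"ty":0.2,"tz":0,"rx":0,"ry":0,"rz":0}
    - {"tx":5,"ty":0.2,"tz":0,"rx":0,"ry":0,"rz":0}
    - {"tx":-10,"ty":0,"tz":0,"rx":0,"ry":0,"rz":0}
    - {"tx":-25,"ty":0,"tz":0,"rx":0,"ry":0,"rz":0}

```text
time: 12.25
tool_pos: [480.2, 211.6, 32.7]
tcp_rot: [-3.141, -0.002, 0.003]
contact_force: [-0.1, -0.1, 0.5]
grip_width: 0.3
finger_force: 0.0
```

Emit:
carry_out:
  plan:
    - {"tx":-5,"ty":30,"tz":0,"rx":0,"ry":0,"rz":0}
    - {"tx":0,"ty":40,"tz":0,"rx":0,"ry":0,"rz":0}
    - {"tx":0,"ty":40,"tz":0,"rx":0,"ry":0,"rz":0}
    - {"tx":0,"ty":40,"tz":0,"rx":0,"ry":0,"rz":0}
    - {"tx":0,"ty":33,"tz":0,"rx":0,"ry":0,"rz":0}
    - {"tx":0,"ty":0,"tz":0,"rx":0,"ry":0,"rz":0}

```text
time: 12.85
tool_pos: [473.2, 398.4, 32.8]
tcp_rot: [-3.14, -0.001, 0.008]
contact_force: [0.4, -0.7, -0.6]
grip_width: 0.3
finger_force: 0.0
```

```bash
python3 -c "
from h import *
P=trough();print(P);show(P)"
```

```text
[[ 35.  523.8 215.4]
 [ 27.5 519.7 383.2]]
right [523.8 215.4] left [519.7 383.2] dist 167.9 yaw 0.024 centre [581.7 300.8]
```

Emit:
carry_out:
  plan:
    - {"tx":14,"ty":-5,"tz":0,"rx":0,"ry":0,"rz":0}
    - {"tx":13,"ty":-4,"tz":0,"rx":0,"ry":0,"rz":0}
    - {"tx":5,"ty":0,"tz":0,"rx":0,"ry":0,"rz":0}
    - {"tx":5,"ty":0.3,"tz":0,"rx":0,"ry":0,"rz":0}
    - {"tx":5,"ty":0.3,"tz":0,"rx":0,"ry":0,"rz":0}
    - {"tx":5,"ty":0.3,"tz":0,"rx":0,"ry":0,"rz":0}
    - {"tx":5,"ty":0.3,"tz":0,"rx":0,"ry":0,"rz":0}
    - {"tx":-10,"ty":0,"tz":0,"rx":0,"ry":0,"rz":0}
    - {"tx":-30,"ty":0,"tz":0,"rx":0,"ry":0,"rz":0}

```text
time: 13.8
tool_pos: [488.3, 385.8, 32.7]
tcp_rot: [-3.141, -0.002, 0.001]
contact_force: [-1.1, -0.2, -0.4]
grip_width: -0.1
finger_force: 0.0
```

Emit:
carry_out:
  plan:
    - {"tx":0,"ty":-30,"tz":0,"rx":0,"ry":0,"rz":0}
    - {"tx":0,"ty":-40,"tz":0,"rx":0,"ry":0,"rz":0}
    - {"tx":0,"ty":-40,"tz":0,"rx":0,"ry":0,"rz":0}
    - {"tx":0,"ty":-40,"tz":0,"rx":0,"ry":0,"rz":0}
    - {"tx":0,"ty":-34,"tz":0,"rx":0,"ry":0,"rz":0}
    - {"tx":-20,"ty":0,"tz":0,"rx":0,"ry":0,"rz":0}

```text
time: 14.4
tool_pos: [468.0, 198.8, 33.0]
tcp_rot: [3.141, -0.002, -0.001]
contact_force: [-0.7, 1.7, -0.4]
grip_width: -0.0
finger_force: 0.0
```

```bash
python3 -c "
from h import *
P=trough();print(P);show(P)"
```

```text
[[ 24.  538.5 386.1]]
right [538.5 386.1] left [538.5 386.1] dist 0.0 yaw -0.0 centre [598.5 386.1]
```

Emit:
carry_out:
  plan:
    - {"tx":16,"ty":5,"tz":0,"rx":0,"ry":0,"rz":-0.01}
    - {"tx":16,"ty":4,"tz":0,"rx":0,"ry":0,"rz":-0.01}
    - {"tx":9,"ty":0,"tz":0,"rx":0,"ry":0,"rz":0}
    - {"tx":5,"ty":0,"tz":0,"rx":0,"ry":0,"rz":0}
    - {"tx":5,"ty":-0.3,"tz":0,"rx":0,"ry":0,"rz":0}
    - {"tx":5,"ty":-0.3,"tz":0,"rx":0,"ry":0,"rz":0}
    - {"tx":5,"ty":-0.3,"tz":0,"rx":0,"ry":0,"rz":0}
    - {"tx":5,"ty":-0.3,"tz":0,"rx":0,"ry":0,"rz":0}
    - {"tx":-10,"ty":0,"tz":0,"rx":0,"ry":0,"rz":0}
    - {"tx":-25,"ty":0,"tz":0,"rx":0,"ry":0,"rz":0}

```text
time: 15.45
tool_pos: [498.1, 210.3, 32.7]
tcp_rot: [-3.141, -0.002, -0.017]
contact_force: [0.3, -0.1, -0.1]
grip_width: 0.1
finger_force: 0.0
```

Emit:
carry_out:
  plan:
    - {"tx":-5,"ty":30,"tz":0,"rx":0,"ry":0,"rz":0}
    - {"tx":0,"ty":40,"tz":0,"rx":0,"ry":0,"rz":0}
    - {"tx":0,"ty":40,"tz":0,"rx":0,"ry":0,"rz":0}
    - {"tx":0,"ty":40,"tz":0,"rx":0,"ry":0,"rz":0}
    - {"tx":0,"ty":33,"tz":0,"rx":0,"ry":0,"rz":0}
    - {"tx":0,"ty":0,"tz":0,"rx":0,"ry":0,"rz":0}

```text
time: 16.05
tool_pos: [491.2, 397.3, 32.7]
tcp_rot: [-3.14, -0.001, -0.012]
contact_force: [0.1, -0.7, -0.4]
grip_width: 0.2
finger_force: 0.0
```

Run:
```python
from h import *
im=bot.capture("top")
P=trough(im);print(P);show(P)
f=lambda L:np.float64(L)/4+[110,150]
M=plane("top",f([(232,157),(573,166),(219,364),(567,371)]),1)[:,:2]; print("mat corners",M.round(1).tolist(),M.mean(0).round(1))
```

```text
[[ 36.5 540.8 384.7]
 [ 33.  541.5 216.1]]
right [541.5 216.1] left [540.8 384.7] dist 168.6 yaw 0.004 centre [601.1 300.6]
mat corners [[696.1, 423.0], [690.3, 165.9], [538.8, 427.1], [534.1, 167.9]] [614.8 296. ]
```

Emit:
carry_out:
  plan:
    - {"tx":15,"ty":-4,"tz":0,"rx":0,"ry":0,"rz":0}
    - {"tx":12,"ty":-2,"tz":0,"rx":0,"ry":0,"rz":0}
    - {"tx":5,"ty":0,"tz":0,"rx":0,"ry":0,"rz":0}
    - {"tx":5,"ty":-0.7,"tz":0,"rx":0,"ry":0,"rz":0}
    - {"tx":5,"ty":-0.7,"tz":0,"rx":0,"ry":0,"rz":0}
    - {"tx":5,"ty":-0.7,"tz":0,"rx":0,"ry":0,"rz":0}
    - {"tx":5,"ty":-0.7,"tz":0,"rx":0,"ry":0,"rz":0}
    - {"tx":-10,"ty":0,"tz":0,"rx":0,"ry":0,"rz":0}
    - {"tx":-30,"ty":0,"tz":0,"rx":0,"ry":0,"rz":0}

```text
time: 17.0
tool_pos: [505.8, 383.9, 32.6]
tcp_rot: [-3.141, -0.002, -0.018]
contact_force: [0.2, 0.3, 0.3]
grip_width: 0.5
finger_force: 0.0
```

Emit:
carry_out:
  plan:
    - {"tx":0,"ty":-30,"tz":0,"rx":0,"ry":0,"rz":0}
    - {"tx":0,"ty":-40,"tz":0,"rx":0,"ry":0,"rz":0}
    - {"tx":0,"ty":-40,"tz":0,"rx":0,"ry":0,"rz":0}
    - {"tx":0,"ty":-40,"tz":0,"rx":0,"ry":0,"rz":0}
    - {"tx":0,"ty":-30,"tz":0,"rx":0,"ry":0,"rz":0}
    - {"tx":-20,"ty":0,"tz":0,"rx":0,"ry":0,"rz":0}

```text
time: 17.6
tool_pos: [485.7, 201.1, 33.1]
tcp_rot: [3.141, -0.002, -0.021]
contact_force: [0.1, -0.1, -0.3]
grip_width: 0.4
finger_force: 0.0
```

```bash
python3 -c "
from h import *
P=trough();print(P);show(P)"
```

```text
[[ 27.  556.6 383.3]]
right [556.6 383.3] left [556.6 383.3] dist 0.0 yaw -0.0 centre [616.6 383.3]
```

Emit:
carry_out:
  plan:
    - {"tx":16,"ty":3,"tz":0,"rx":0,"ry":0,"rz":0}
    - {"tx":14,"ty":2,"tz":0,"rx":0,"ry":0,"rz":0}
    - {"tx":8,"ty":0,"tz":0,"rx":0,"ry":0,"rz":0}
    - {"tx":4,"ty":0,"tz":0,"rx":0,"ry":0,"rz":0}
    - {"tx":4,"ty":-0.5,"tz":0,"rx":0,"ry":0,"rz":0}
    - {"tx":4,"ty":-0.5,"tz":0,"rx":0,"ry":0,"rz":0}
    - {"tx":4,"ty":-0.5,"tz":0,"rx":0,"ry":0,"rz":0}
    - {"tx":0,"ty":0,"tz":0,"rx":0,"ry":0,"rz":0}
    - {"tx":-10,"ty":0,"tz":0,"rx":0,"ry":0,"rz":0}
    - {"tx":-30,"ty":0,"tz":0,"rx":0,"ry":0,"rz":0}
    - {"tx":-30,"ty":0,"tz":20,"rx":0,"ry":0,"rz":0}
    - {"tx":-20,"ty":0,"tz":40,"rx":0,"ry":0,"rz":0}

```text
time: 18.85
tool_pos: [444.1, 207.5, 90.8]
tcp_rot: [3.14, 0.007, -0.016]
contact_force: [0.4, -0.3, 0.9]
grip_width: -0.1
finger_force: 0.0
```

Run:
```python
from h import *
im=crop("top",(130,160,280,272),5,"pics/t2.png")
P=trough(im);print(P);show(P)
```

```text
[[ 41.5 549.6 215.9]
 [ 28.5 556.1 382.5]]
right [549.6 215.9] left [556.1 382.5] dist 166.7 yaw -0.039 centre [612.8 296.9]
```

View pics/t2.png

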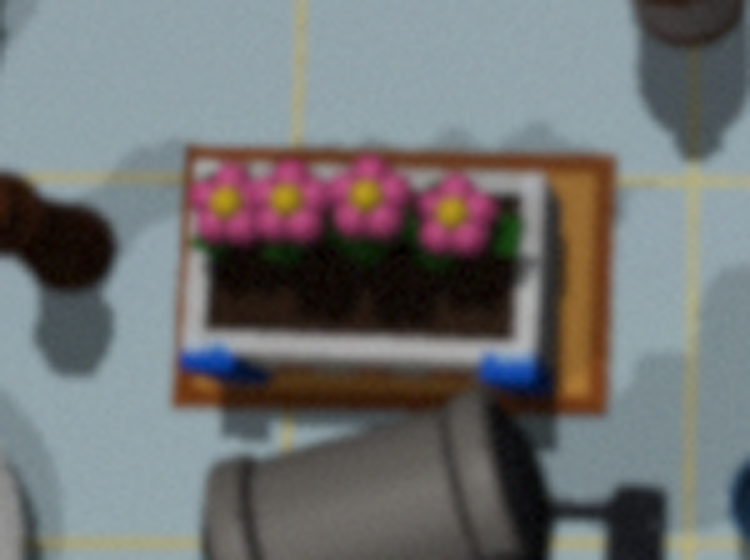

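The trough's rim corners are at (195,163), (547,175), (538,364) and (184,350). The mat's edges are visible around it. I'll check the centre from the rim.

Run:
```python
from h import *
f=lambda L:np.float64(L)/5+[130,160]
R=plane("top",f([(195,163),(547,175),(538,364),(184,350)]),75)[:,:2]; print(R.round(1).tolist(),R.mean(0).round(1))
M=plane("top",f([(187,147),(614,157),(606,412),(175,405)]),1)[:,:2]; print(M.round(1).tolist(),M.mean(0).round(1))
print([round(float(-np.arctan2((a-b)[0],(a-b)[1])),3) for a,b in((R[0],R[1]),(R[3],R[2]),(M[0],M[1]),(M[3],M[2]))])
im=bot.capture("top")
for nm,a,b,roi in(("red",0,8,(310,235,360,300)),("blue",100,130,(350,245,390,300)),("green",40,85,(425,250,455,300))):
    for c in blobs(im,a,b,110,50,roi)[:2]: print(nm,cv2.contourArea(c),pan(c,41))
```

```text
[[670.2, 396.3], [664.0, 195.5], [554.8, 198.6], [562.3, 398.7]] [612.8 297.3]
[[695.7, 424.8], [690.6, 167.3], [535.1, 169.6], [538.8, 426.4]] [615. 297.]
[-0.031, -0.038, -0.02, -0.014]
red 102.5 (array([ 435.7, -103.1]), array([14.7, 86.5]), 0.275)
blue 139.5 (array([ 451.7, -163.2]), array([16.6, 87.6]), 0.119)
green 133.5 (array([ 445. , -390.9]), array([16.2, 84.1]), 0.082)
```

The trough is within about 2 mm and 0.02 rad of the mat. The red pan has been knocked to (436,-103), so I'll fetch that one first.

Emit:
carry_out:
  plan:
    - {"tx":-2,"ty":-38,"tz":0,"rx":0,"ry":0,"rz":0.04}
    - {"tx":-2,"ty":-39,"tz":0,"rx":0,"ry":0,"rz":0.04}
    - {"tx":-2,"ty":-39,"tz":0,"rx":0,"ry":0,"rz":0.04}
    - {"tx":-2,"ty":-39,"tz":0,"rx":0,"ry":0,"rz":0.04}
    - {"tx":0,"ty":-39,"tz":0,"rx":0,"ry":0,"rz":0.04}
    - {"tx":0,"ty":-39,"tz":0,"rx":0,"ry":0,"rz":0.04}
    - {"tx":0,"ty":-39,"tz":0,"rx":0,"ry":0,"rz":0.04}
    - {"tx":0,"ty":-39,"tz":0,"rx":0,"ry":0,"rz":0.01}
    - {"tx":0,"ty":0,"tz":0,"rx":0,"ry":0,"rz":0}
  gripper: 0.45

```text
time: 19.85
tool_pos: [441.3, -106.9, 92.7]
tcp_rot: [3.139, -0.002, 0.269]
contact_force: [-0.2, 0.5, 0.2]
grip_width: 50.6
finger_force: 0.0
```

Emit:
carry_out:
  plan:
    - {"tx":-1,"ty":4,"tz":-20,"rx":0,"ry":0,"rz":0}
    - {"tx":0,"ty":0,"tz":-25,"rx":0,"ry":0,"rz":0}
    - {"tx":0,"ty":0,"tz":-25,"rx":0,"ry":0,"rz":0}
    - {"tx":0,"ty":0,"tz":-11.5,"rx":0,"ry":0,"rz":0}
    - {"tx":0,"ty":0,"tz":0,"rx":0,"ry":0,"rz":0}

```text
time: 20.35
tool_pos: [438.4, -97.7, 9.7]
tcp_rot: [-3.14, 0.002, 0.274]
contact_force: [0.1, 0.5, -0.2]
grip_width: 50.4
finger_force: 0.0
```

Emit:
carry_out:
  plan:
    - {"tx":0,"ty":0,"tz":0,"rx":0,"ry":0,"rz":0}
    - {"tx":0,"ty":0,"tz":0,"rx":0,"ry":0,"rz":0}
    - {"tx":0,"ty":0,"tz":0,"rx":0,"ry":0,"rz":0}
    - {"tx":0,"ty":0,"tz":0,"rx":0,"ry":0,"rz":0}
    - {"tx":0,"ty":0,"tz":0,"rx":0,"ry":0,"rz":0}
  gripper: 1

```text
time: 20.85
tool_pos: [439.8, -99.1, 11.6]
tcp_rot: [3.141, -0.001, 0.274]
contact_force: [0.6, -2.9, 0.9]
grip_width: 15.0
finger_force: 28.0
```

Emit:
carry_out:
  plan:
    - {"tx":0,"ty":0,"tz":10,"rx":0,"ry":0,"rz":0}
    - {"tx":0,"ty":0,"tz":20,"rx":0,"ry":0,"rz":0}
    - {"tx":0,"ty":0,"tz":20,"rx":0,"ry":0,"rz":0}
    - {"tx":0,"ty":0,"tz":11,"rx":0,"ry":0,"rz":-0.02}
    - {"tx":8,"ty":5,"tz":0,"rx":0,"ry":0,"rz":-0.04}
    - {"tx":8,"ty":5,"tz":0,"rx":0,"ry":0,"rz":-0.04}
    - {"tx":10,"ty":5,"tz":0,"rx":0,"ry":0,"rz":-0.04}
    - {"tx":10,"ty":5,"tz":0,"rx":0,"ry":0,"rz":-0.04}
    - {"tx":8,"ty":5,"tz":0,"rx":0,"ry":0,"rz":-0.028}
    - {"tx":0,"ty":0,"tz":0,"rx":0,"ry":0,"rz":0}

```text
time: 21.85
tool_pos: [484.1, -73.5, 72.4]
tcp_rot: [3.141, -0.0, 0.066]
contact_force: [0.3, 0.5, -1.9]
grip_width: 14.9
finger_force: 30.0
```

Run:
```python
from h import *
o=bot.get_obs(); print(o["tool_pos"].round(1),o["tcp_rot"].round(3),o["contact_force"].round(1))
a=crop("top",(285,170,445,290),4,"pics/p1.png")
b=bot.capture("scene")[235:345,205:345]
im=cv2.imread("pics/p1.png"); b=cv2.resize(b,None,fx=1,fy=1)
cv2.imwrite("pics/s1.png",cv2.resize(b,None,fx=5,fy=5,interpolation=cv2.INTER_CUBIC)[:,:,::-1])
```

```text
[484.1 -73.5  72.4] [ 3.141 -0.     0.066] [ 0.3  0.5 -1.9]
```

View pics/p1.png

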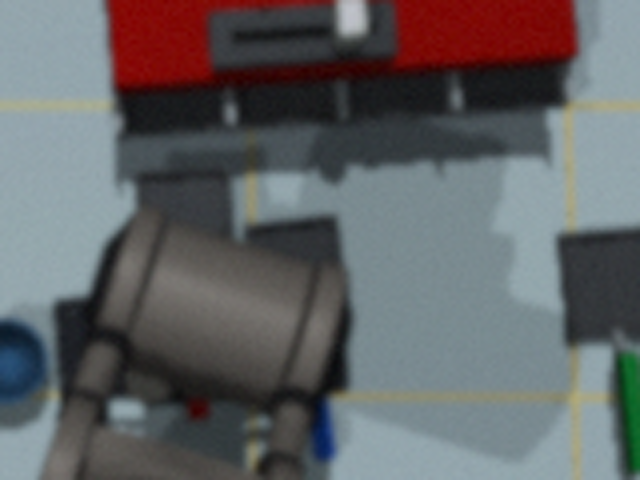

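The held plate's nose runs from (139,178) to (230,174) in the crop, and the bay 0 mouth lies between (122,132) and (229,124). I'll check them numerically.

Run:
```python
from h import *
f=lambda L:np.float64(L)/4+[285,170]
print("nose",plane("top",f([(139,178),(230,175)]),73).round(1).tolist())
print("side at y200",plane("top",f([(139.5,205),(232,205)]),73).round(1).tolist())
print("mouth",plane("top",f([(122,134),(230,126),(343,119),(458,110),(567,104)]),56).round(1).tolist())
```

```text
nose [[608.4, -34.9, 73.0], [610.7, -100.0, 73.0]]
side at y200 [[588.9, -35.3, 73.0], [589.0, -101.4, 73.0]]
mouth [[643.5, -22.7, 56.0], [649.6, -101.2, 56.0], [654.9, -183.4, 56.0], [661.6, -266.9, 56.0], [666.1, -346.0, 56.0]]
```

View pics/s1.png

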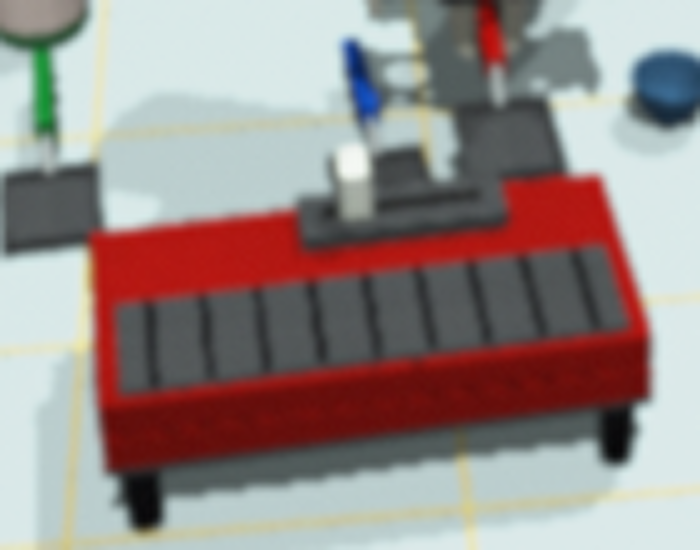

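Emit:
carry_out:
  plan:
    - {"tx":8,"ty":2,"tz":0,"rx":0,"ry":0,"rz":0}
    - {"tx":10,"ty":0.7,"tz":0,"rx":0,"ry":0,"rz":0}
    - {"tx":8,"ty":0.6,"tz":0,"rx":0,"ry":0,"rz":0}
    - {"tx":6,"ty":0.4,"tz":0,"rx":0,"ry":0,"rz":0}
    - {"tx":6,"ty":0.4,"tz":0,"rx":0,"ry":0,"rz":0}
    - {"tx":6,"ty":0.4,"tz":0,"rx":0,"ry":0,"rz":0}

```text
time: 22.55
tool_pos: [528.0, -69.4, 72.1]
tcp_rot: [3.142, 0.0, 0.066]
contact_force: [-0.1, 0.4, -1.1]
grip_width: 14.6
finger_force: 30.0
```

Emit:
carry_out:
  plan:
    - {"tx":8,"ty":0.5,"tz":0,"rx":0,"ry":0,"rz":0}
    - {"tx":8,"ty":0.5,"tz":0,"rx":0,"ry":0,"rz":0}
    - {"tx":8,"ty":0.5,"tz":0,"rx":0,"ry":0,"rz":0}

```text
time: 22.85
tool_pos: [552.3, -67.9, 72.2]
tcp_rot: [3.141, -0.0, 0.066]
contact_force: [0.2, -0.8, -0.9]
grip_width: 14.9
finger_force: 30.0
```

Emit:
carry_out:
  plan:
    - {"tx":9,"ty":0.6,"tz":0,"rx":0,"ry":0,"rz":0}
    - {"tx":9,"ty":0.6,"tz":0,"rx":0,"ry":0,"rz":0}
    - {"tx":9,"ty":0.6,"tz":0,"rx":0,"ry":0,"rz":0}
    - {"tx":9,"ty":0.6,"tz":0,"rx":0,"ry":0,"rz":0}
    - {"tx":9,"ty":0.6,"tz":0,"rx":0,"ry":0,"rz":0}
    - {"tx":6,"ty":0.4,"tz":0,"rx":0,"ry":0,"rz":0}

```text
time: 23.45
tool_pos: [603.4, -64.5, 72.2]
tcp_rot: [3.141, -0.0, 0.066]
contact_force: [-0.9, 0.0, -0.0]
grip_width: 15.0
finger_force: 30.0
```

Emit:
carry_out:
  plan:
    - {"tx":3,"ty":0.2,"tz":-1,"rx":0,"ry":0,"rz":0}
    - {"tx":3,"ty":0.2,"tz":-1,"rx":0,"ry":0,"rz":0}
    - {"tx":2,"ty":0.1,"tz":-1,"rx":0,"ry":0,"rz":0}
    - {"tx":0,"ty":0,"tz":0,"rx":0,"ry":0,"rz":0}

```text
time: 23.85
tool_pos: [610.5, -64.0, 69.0]
tcp_rot: [-3.142, 0.0, 0.066]
contact_force: [0.2, -0.4, -1.0]
grip_width: 14.8
finger_force: 30.0
```

Emit:
carry_out:
  plan:
    - {"tx":3,"ty":0.2,"tz":0,"rx":0,"ry":0,"rz":0}
    - {"tx":2,"ty":0.1,"tz":-1,"rx":0,"ry":0,"rz":0}
    - {"tx":0,"ty":0,"tz":0,"rx":0,"ry":0,"rz":0}

```text
time: 24.15
tool_pos: [615.8, -63.7, 68.2]
tcp_rot: [3.141, -0.0, 0.066]
contact_force: [0.7, -0.6, -0.5]
grip_width: 15.2
finger_force: 30.0
```

Emit:
carry_out:
  plan:
    - {"tx":2,"ty":0.1,"tz":0,"rx":0,"ry":0,"rz":0}
    - {"tx":2,"ty":0.1,"tz":0,"rx":0,"ry":0,"rz":0}
    - {"tx":0,"ty":0,"tz":0,"rx":0,"ry":0,"rz":0}

```text
time: 24.45
tool_pos: [616.1, -64.1, 67.7]
tcp_rot: [-3.141, 0.008, 0.066]
contact_force: [-13.3, -3.4, 3.5]
grip_width: 14.9
finger_force: 30.0
```

Emit:
carry_out:
  plan:
    - {"tx":-2,"ty":0,"tz":0,"rx":0,"ry":0,"rz":0}
    - {"tx":0,"ty":0,"tz":0,"rx":0,"ry":0,"rz":0}

```text
time: 24.65
tool_pos: [616.1, -63.8, 67.9]
tcp_rot: [-3.142, 0.003, 0.066]
contact_force: [-5.5, -1.7, 0.8]
grip_width: 14.9
finger_force: 30.0
```

Emit:
carry_out:
  plan:
    - {"tx":0,"ty":0,"tz":0,"rx":0,"ry":0,"rz":0}
    - {"tx":0,"ty":0,"tz":0,"rx":0,"ry":0,"rz":0}
    - {"tx":0,"ty":0,"tz":0,"rx":0,"ry":0,"rz":0}
    - {"tx":-10,"ty":0,"tz":30,"rx":0,"ry":0,"rz":0}
    - {"tx":-30,"ty":-10,"tz":10,"rx":0,"ry":0,"rz":0}
    - {"tx":-35,"ty":-18,"tz":0,"rx":0,"ry":0,"rz":0.02}
    - {"tx":-35,"ty":-18,"tz":0,"rx":0,"ry":0,"rz":0.02}
    - {"tx":-35,"ty":-18,"tz":0,"rx":0,"ry":0,"rz":0.01}
    - {"tx":-20,"ty":-36,"tz":0,"rx":0,"ry":0,"rz":0}
    - {"tx":0,"ty":0,"tz":0,"rx":0,"ry":0,"rz":0}
  gripper: 0.5

```text
time: 25.65
tool_pos: [451.1, -166.5, 108.8]
tcp_rot: [3.14, -0.001, 0.112]
contact_force: [-0.3, 0.4, 0.1]
grip_width: 46.2
finger_force: 0.0
```

Run:
```python
from h import *
im=bot.capture("top")
for nm,a,b,roi,z in(("red",0,8,(300,195,360,300),97),("blue",100,130,(345,245,390,300),41),("green",40,85,(425,250,455,300),41)):
    for c in blobs(im,a,b,110,50,roi)[:3]: print(nm,cv2.contourArea(c),pan(c,z))
```

```text
red 102.5 (array([611.8, -60.6]), array([16.9, 85.4]), -0.002)
green 129.5 (array([ 444.9, -390.6]), array([16.2, 84.1]), 0.08)
```

Emit:
carry_out:
  plan:
    - {"tx":2,"ty":3,"tz":-25,"rx":0,"ry":0,"rz":0.008}
    - {"tx":2,"ty":0,"tz":-25,"rx":0,"ry":0,"rz":0}
    - {"tx":0,"ty":0,"tz":-25,"rx":0,"ry":0,"rz":0}
    - {"tx":0,"ty":0,"tz":-17,"rx":0,"ry":0,"rz":0}
    - {"tx":0,"ty":0,"tz":-5,"rx":0,"ry":0,"rz":0}
    - {"tx":0,"ty":0,"tz":0,"rx":0,"ry":0,"rz":0}

```text
time: 26.3
tool_pos: [457.0, -159.8, 10.8]
tcp_rot: [-3.141, 0.001, 0.125]
contact_force: [0.3, -0.8, 0.1]
grip_width: 46.0
finger_force: 0.0
```

Emit:
carry_out:
  plan:
    - {"tx":0,"ty":0,"tz":0,"rx":0,"ry":0,"rz":0}
    - {"tx":0,"ty":0,"tz":0,"rx":0,"ry":0,"rz":0}
    - {"tx":0,"ty":0,"tz":0,"rx":0,"ry":0,"rz":0}
    - {"tx":0,"ty":0,"tz":0,"rx":0,"ry":0,"rz":0}
    - {"tx":0,"ty":0,"tz":0,"rx":0,"ry":0,"rz":0}
  gripper: 1

```text
time: 26.8
tool_pos: [456.8, -160.7, 11.7]
tcp_rot: [3.141, -0.001, 0.124]
contact_force: [0.4, -1.0, 2.9]
grip_width: 15.0
finger_force: 29.9
```

Emit:
carry_out:
  plan:
    - {"tx":0,"ty":0,"tz":10,"rx":0,"ry":0,"rz":0}
    - {"tx":0,"ty":0,"tz":20,"rx":0,"ry":0,"rz":0}
    - {"tx":0,"ty":0,"tz":20,"rx":0,"ry":0,"rz":-0.02}
    - {"tx":9,"ty":2,"tz":11,"rx":0,"ry":0,"rz":-0.02}
    - {"tx":9,"ty":2,"tz":0,"rx":0,"ry":0,"rz":-0.018}
    - {"tx":9,"ty":2,"tz":0,"rx":0,"ry":0,"rz":0}
    - {"tx":8,"ty":1.5,"tz":0,"rx":0,"ry":0,"rz":0}
    - {"tx":0,"ty":0,"tz":0,"rx":0,"ry":0,"rz":0}

```text
time: 27.6
tool_pos: [492.3, -152.8, 72.1]
tcp_rot: [3.142, -0.0, 0.067]
contact_force: [-0.0, 0.2, -1.1]
grip_width: 14.7
finger_force: 29.9
```

Emit:
carry_out:
  plan:
    - {"tx":8,"ty":0.5,"tz":0,"rx":0,"ry":0,"rz":0}
    - {"tx":10,"ty":0.7,"tz":0,"rx":0,"ry":0,"rz":0}
    - {"tx":8,"ty":0.5,"tz":0,"rx":0,"ry":0,"rz":0}
    - {"tx":6,"ty":0.4,"tz":0,"rx":0,"ry":0,"rz":0}
    - {"tx":6,"ty":0.4,"tz":0,"rx":0,"ry":0,"rz":0}
    - {"tx":6,"ty":0.4,"tz":0,"rx":0,"ry":0,"rz":0}

```text
time: 28.2
tool_pos: [535.9, -150.1, 72.1]
tcp_rot: [-3.142, 0.0, 0.066]
contact_force: [0.8, -0.2, -1.3]
grip_width: 15.0
finger_force: 29.9
```

Clear of contact, so I'll continue in.

Emit:
carry_out:
  plan:
    - {"tx":8,"ty":0.5,"tz":0,"rx":0,"ry":0,"rz":0}
    - {"tx":8,"ty":0.5,"tz":0,"rx":0,"ry":0,"rz":0}
    - {"tx":8,"ty":0.5,"tz":0,"rx":0,"ry":0,"rz":0}
    - {"tx":8,"ty":0.5,"tz":0,"rx":0,"ry":0,"rz":0}

```text
time: 28.6
tool_pos: [568.2, -148.1, 72.2]
tcp_rot: [3.142, 0.0, 0.066]
contact_force: [-0.2, 0.2, -1.4]
grip_width: 15.1
finger_force: 29.9
```

Emit:
carry_out:
  plan:
    - {"tx":8,"ty":0.5,"tz":0,"rx":0,"ry":0,"rz":0}
    - {"tx":9,"ty":0.6,"tz":0,"rx":0,"ry":0,"rz":0}
    - {"tx":9,"ty":0.6,"tz":0,"rx":0,"ry":0,"rz":0}
    - {"tx":9,"ty":0.6,"tz":0,"rx":0,"ry":0,"rz":0}
    - {"tx":6,"ty":0.4,"tz":-2,"rx":0,"ry":0,"rz":0}
    - {"tx":3,"ty":0.2,"tz":-1,"rx":0,"ry":0,"rz":0}
    - {"tx":3,"ty":0.2,"tz":-1,"rx":0,"ry":0,"rz":0}
    - {"tx":0,"ty":0,"tz":0,"rx":0,"ry":0,"rz":0}

```text
time: 29.4
tool_pos: [614.8, -145.0, 68.1]
tcp_rot: [3.142, -0.0, 0.066]
contact_force: [0.6, 0.3, -1.0]
grip_width: 15.0
finger_force: 29.9
```

Emit:
carry_out:
  plan:
    - {"tx":2,"ty":0.1,"tz":0,"rx":0,"ry":0,"rz":0}
    - {"tx":2,"ty":0.1,"tz":0,"rx":0,"ry":0,"rz":0}
    - {"tx":2,"ty":0.1,"tz":0,"rx":0,"ry":0,"rz":0}
    - {"tx":0,"ty":0,"tz":0,"rx":0,"ry":0,"rz":0}

```text
time: 29.8
tool_pos: [620.8, -144.7, 68.2]
tcp_rot: [3.141, -0.0, 0.066]
contact_force: [0.1, 0.0, -1.5]
grip_width: 15.0
finger_force: 29.9
```

Emit:
carry_out:
  plan:
    - {"tx":2,"ty":0.1,"tz":-0.5,"rx":0,"ry":0,"rz":0}
    - {"tx":2,"ty":0.1,"tz":0,"rx":0,"ry":0,"rz":0}
    - {"tx":0,"ty":0,"tz":0,"rx":0,"ry":0,"rz":0}

```text
time: 30.1
tool_pos: [622.9, -144.9, 67.8]
tcp_rot: [3.142, 0.004, 0.066]
contact_force: [-8.2, -0.7, 3.9]
grip_width: 15.1
finger_force: 30.0
```

Emit:
carry_out:
  plan:
    - {"tx":-1,"ty":0,"tz":0,"rx":0,"ry":0,"rz":0}
    - {"tx":0,"ty":0,"tz":0,"rx":0,"ry":0,"rz":0}
    - {"tx":0,"ty":0,"tz":0,"rx":0,"ry":0,"rz":0}
    - {"tx":-8,"ty":0,"tz":30,"rx":0,"ry":0,"rz":0}
    - {"tx":-30,"ty":-10,"tz":11,"rx":0,"ry":0,"rz":0}
    - {"tx":-30,"ty":-30,"tz":0,"rx":0,"ry":0,"rz":0.01}
    - {"tx":-30,"ty":-35,"tz":0,"rx":0,"ry":0,"rz":0.01}
    - {"tx":-30,"ty":-35,"tz":0,"rx":0,"ry":0,"rz":0.01}
    - {"tx":-30,"ty":-35,"tz":0,"rx":0,"ry":0,"rz":0}
    - {"tx":-17,"ty":-40,"tz":0,"rx":0,"ry":0,"rz":0}
    - {"tx":0,"ty":-40,"tz":0,"rx":0,"ry":0,"rz":0}
    - {"tx":0,"ty":-20,"tz":0,"rx":0,"ry":0,"rz":0}
  gripper: 0.5

```text
time: 31.3
tool_pos: [448.0, -393.2, 109.3]
tcp_rot: [3.139, -0.001, 0.093]
contact_force: [0.5, -0.5, 0.0]
grip_width: 46.4
finger_force: 0.0
```

Emit:
carry_out:
  plan:
    - {"tx":0,"ty":0,"tz":-10,"rx":0,"ry":0,"rz":0}
    - {"tx":0,"ty":0,"tz":0,"rx":0,"ry":0,"rz":0}

```text
time: 31.5
tool_pos: [447.8, -388.5, 96.9]
tcp_rot: [-3.139, 0.002, 0.095]
contact_force: [0.4, 0.7, 0.2]
grip_width: 45.9
finger_force: 0.0
```

Run:
```python
from h import *
im=bot.capture("top")
for nm,a,b,roi,z in(("red",0,8,(300,195,350,260),97),("blue",100,130,(335,195,390,260),97),("green",40,85,(425,250,455,300),41)):
    for c in blobs(im,a,b,110,50,roi)[:3]: print(nm,cv2.contourArea(c),pan(c,z))
```

```text
red 99.5 (array([611.8, -60.7]), array([16.9, 85.4]), -0.0)
blue 164.5 (array([ 616.3, -142. ]), array([20.3, 88.5]), 0.027)
```

Emit:
carry_out:
  plan:
    - {"tx":1,"ty":-1,"tz":-25,"rx":0,"ry":0,"rz":0}
    - {"tx":1,"ty":0,"tz":-25,"rx":0,"ry":0,"rz":0}
    - {"tx":0,"ty":0,"tz":-25,"rx":0,"ry":0,"rz":0}
    - {"tx":0,"ty":0,"tz":-11,"rx":0,"ry":0,"rz":0}
    - {"tx":0,"ty":0,"tz":0,"rx":0,"ry":0,"rz":0}

```text
time: 32.05
tool_pos: [450.2, -388.7, 11.5]
tcp_rot: [-3.139, 0.002, 0.097]
contact_force: [1.3, -0.2, 0.1]
grip_width: 46.3
finger_force: 0.0
```

Emit:
carry_out:
  plan:
    - {"tx":0,"ty":0,"tz":0,"rx":0,"ry":0,"rz":0}
    - {"tx":0,"ty":0,"tz":0,"rx":0,"ry":0,"rz":0}
    - {"tx":0,"ty":0,"tz":0,"rx":0,"ry":0,"rz":0}
    - {"tx":0,"ty":0,"tz":0,"rx":0,"ry":0,"rz":0}
    - {"tx":0,"ty":0,"tz":0,"rx":0,"ry":0,"rz":0}
  gripper: 1

```text
time: 32.55
tool_pos: [450.8, -390.8, 13.4]
tcp_rot: [3.141, -0.001, 0.096]
contact_force: [0.1, -0.3, 3.0]
grip_width: 14.8
finger_force: 29.9
```

Emit:
carry_out:
  plan:
    - {"tx":0,"ty":0,"tz":10,"rx":0,"ry":0,"rz":0}
    - {"tx":0,"ty":0,"tz":20,"rx":0,"ry":0,"rz":0}
    - {"tx":0,"ty":0,"tz":20,"rx":0,"ry":0,"rz":0}
    - {"tx":3,"ty":8,"tz":11,"rx":0,"ry":0,"rz":-0.01}
    - {"tx":9,"ty":15,"tz":0,"rx":0,"ry":0,"rz":-0.01}
    - {"tx":10,"ty":15,"tz":0,"rx":0,"ry":0,"rz":-0.01}
    - {"tx":10,"ty":15,"tz":0,"rx":0,"ry":0,"rz":0}
    - {"tx":10,"ty":15,"tz":0,"rx":0,"ry":0,"rz":0}
    - {"tx":9,"ty":7.5,"tz":0,"rx":0,"ry":0,"rz":0}
    - {"tx":0,"ty":0,"tz":0,"rx":0,"ry":0,"rz":0}
    - {"tx":0,"ty":0,"tz":0,"rx":0,"ry":0,"rz":0}

```text
time: 33.65
tool_pos: [501.5, -315.1, 73.7]
tcp_rot: [3.141, 0.0, 0.066]
contact_force: [-0.0, 0.2, -0.3]
grip_width: 14.7
finger_force: 29.9
```

Run:
```python
from h import *
o=bot.get_obs(); print(o["tool_pos"].round(1),o["tcp_rot"].round(3))
crop("top",(300,170,460,290),4,"pics/p2.png")
```

```text
[ 501.5 -315.1   73.7] [3.141 0.    0.066]
```

View pics/p2.png

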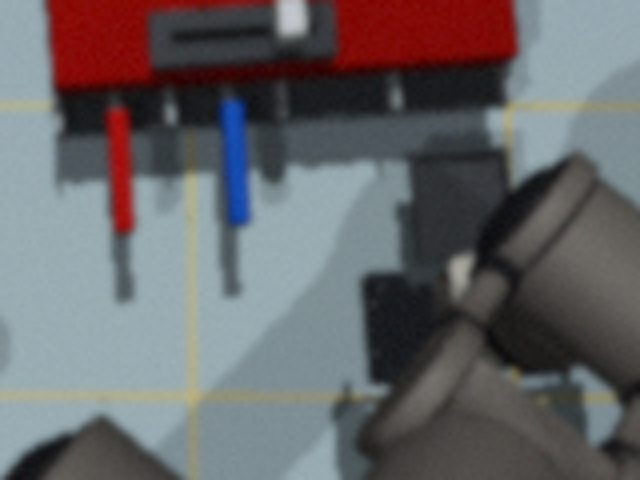

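The red and blue pans are home. The held green plate's nose runs from (416,154) to (508,152), in line with the bay 3 mouth at x = 397–505, so I'll insert it.

Emit:
carry_out:
  plan:
    - {"tx":8,"ty":1,"tz":0,"rx":0,"ry":0,"rz":0}
    - {"tx":10,"ty":0.7,"tz":0,"rx":0,"ry":0,"rz":0}
    - {"tx":8,"ty":0.5,"tz":0,"rx":0,"ry":0,"rz":0}
    - {"tx":6,"ty":0.4,"tz":0,"rx":0,"ry":0,"rz":0}
    - {"tx":6,"ty":0.4,"tz":0,"rx":0,"ry":0,"rz":0}
    - {"tx":6,"ty":0.4,"tz":0,"rx":0,"ry":0,"rz":0}

```text
time: 34.3
tool_pos: [546.0, -311.5, 73.6]
tcp_rot: [-3.142, 0.0, 0.066]
contact_force: [0.8, 0.7, -1.1]
grip_width: 14.8
finger_force: 29.9
```

Emit:
carry_out:
  plan:
    - {"tx":8,"ty":0.5,"tz":0,"rx":0,"ry":0,"rz":0}
    - {"tx":8,"ty":0.5,"tz":0,"rx":0,"ry":0,"rz":0}
    - {"tx":8,"ty":0.5,"tz":0,"rx":0,"ry":0,"rz":0}
    - {"tx":8,"ty":0.5,"tz":0,"rx":0,"ry":0,"rz":0}

```text
time: 34.7
tool_pos: [578.3, -309.5, 73.7]
tcp_rot: [3.141, -0.0, 0.066]
contact_force: [0.0, 0.9, -1.3]
grip_width: 14.7
finger_force: 29.9
```

Emit:
carry_out:
  plan:
    - {"tx":8,"ty":0.5,"tz":0,"rx":0,"ry":0,"rz":0}
    - {"tx":9,"ty":0.6,"tz":0,"rx":0,"ry":0,"rz":0}
    - {"tx":9,"ty":0.6,"tz":0,"rx":0,"ry":0,"rz":0}
    - {"tx":9,"ty":0.6,"tz":0,"rx":0,"ry":0,"rz":0}
    - {"tx":6,"ty":0.4,"tz":-2,"rx":0,"ry":0,"rz":0}
    - {"tx":4,"ty":0.2,"tz":-1,"rx":0,"ry":0,"rz":0}
    - {"tx":3,"ty":0.2,"tz":-1,"rx":0,"ry":0,"rz":0}
    - {"tx":0,"ty":0,"tz":0,"rx":0,"ry":0,"rz":0}

```text
time: 35.5
tool_pos: [625.8, -306.5, 69.7]
tcp_rot: [3.141, -0.0, 0.066]
contact_force: [-0.1, -0.5, -0.5]
grip_width: 14.7
finger_force: 29.9
```

Emit:
carry_out:
  plan:
    - {"tx":2,"ty":0.1,"tz":0,"rx":0,"ry":0,"rz":0}
    - {"tx":2,"ty":0.1,"tz":0,"rx":0,"ry":0,"rz":0}
    - {"tx":2,"ty":0.1,"tz":0,"rx":0,"ry":0,"rz":0}
    - {"tx":2,"ty":0.1,"tz":-0.5,"rx":0,"ry":0,"rz":0}
    - {"tx":0,"ty":0,"tz":0,"rx":0,"ry":0,"rz":0}

```text
time: 36.0
tool_pos: [633.8, -306.1, 69.5]
tcp_rot: [3.141, -0.0, 0.066]
contact_force: [0.4, 0.4, 1.2]
grip_width: 14.8
finger_force: 29.9
```

Emit:
carry_out:
  plan:
    - {"tx":2,"ty":0.1,"tz":-0.3,"rx":0,"ry":0,"rz":0}
    - {"tx":2,"ty":0.1,"tz":0,"rx":0,"ry":0,"rz":0}
    - {"tx":0,"ty":0,"tz":0,"rx":0,"ry":0,"rz":0}

```text
time: 36.3
tool_pos: [636.4, -306.3, 69.5]
tcp_rot: [3.141, 0.003, 0.066]
contact_force: [-8.0, 1.1, 5.9]
grip_width: 15.0
finger_force: 30.0
```

Emit:
carry_out:
  plan:
    - {"tx":-1,"ty":0,"tz":0,"rx":0,"ry":0,"rz":0}
    - {"tx":0,"ty":0,"tz":0,"rx":0,"ry":0,"rz":0}
    - {"tx":0,"ty":0,"tz":0,"rx":0,"ry":0,"rz":0}
    - {"tx":-8,"ty":0,"tz":30,"rx":0,"ry":0,"rz":0}
    - {"tx":-30,"ty":0,"tz":30,"rx":0,"ry":0,"rz":0}
    - {"tx":-30,"ty":0,"tz":30,"rx":0,"ry":0,"rz":0}
    - {"tx":-30,"ty":-20,"tz":10,"rx":0,"ry":0,"rz":0}
    - {"tx":-30,"ty":-20,"tz":0,"rx":0,"ry":0,"rz":0}
    - {"tx":-30,"ty":-20,"tz":0,"rx":0,"ry":0,"rz":0}
    - {"tx":0,"ty":0,"tz":0,"rx":0,"ry":0,"rz":0}
  gripper: 0.5

```text
time: 37.3
tool_pos: [475.6, -368.3, 169.3]
tcp_rot: [3.141, 0.001, 0.062]
contact_force: [-0.5, 0.4, -0.3]
grip_width: 46.1
finger_force: 0.0
```

Run:
```python
from h import *
o=bot.get_obs(); print(o["tool_pos"].round(1))
im=crop("top",(130,150,450,290),2.5,"pics/f1.png")
for nm,a,b,roi,z in(("red",0,8,(300,195,350,260),97),("blue",100,130,(335,195,390,260),97),("green",40,85,(390,180,435,260),97)):
    for c in blobs(im,a,b,110,50,roi)[:3]: print(nm,cv2.contourArea(c),pan(c,z))
m=np.zeros((480,640),np.uint8); m[160:190,355:395]=(im[160:190,355:395].min(2)>150)*255
M=cv2.moments(m); print("slider",M["m00"]/255,plane("top",[(M["m10"]/M["m00"],M["m01"]/M["m00"])],164).round(1)); ys,xs=np.nonzero(m);print(xs.min(),xs.max(),ys.min(),ys.max())
show(trough(im))
```

```text
[ 475.6 -368.3  169.3]
red 97.0 (array([611.8, -60.6]), array([16.9, 85.4]), -0.002)
blue 165.0 (array([ 616.3, -142. ]), array([20.3, 88.5]), 0.027)
green 154.0 (array([ 630.6, -304.2]), array([18.3, 88.7]), 0.044)
slider 46.0 [[ 705.6 -175.6  164. ]]
370 375 170 177
right [549.6 215.1] left [556.  382.7] dist 167.7 yaw -0.038 centre [612.8 296.6]
```

View pics/f1.png

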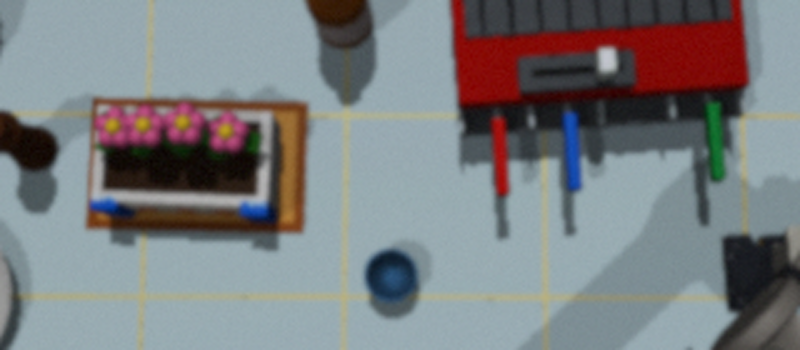

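All three pans are home, the trough is on its mat, and the slider grip is at (706,-176). I'll push the slider from its right side.

Emit:
carry_out:
  plan:
    - {"tx":15,"ty":10,"tz":20,"rx":0,"ry":0,"rz":0}
    - {"tx":28,"ty":17,"tz":10,"rx":0,"ry":0,"rz":0}
    - {"tx":28,"ty":17,"tz":0,"rx":0,"ry":0,"rz":0}
    - {"tx":28,"ty":17,"tz":0,"rx":0,"ry":0,"rz":0}
    - {"tx":28,"ty":17,"tz":0,"rx":0,"ry":0,"rz":0}
    - {"tx":28,"ty":17,"tz":0,"rx":0,"ry":0,"rz":0}
    - {"tx":28,"ty":17,"tz":0,"rx":0,"ry":0,"rz":0}
    - {"tx":28,"ty":17,"tz":0,"rx":0,"ry":0,"rz":0}
    - {"tx":20,"ty":14,"tz":0,"rx":0,"ry":0,"rz":0}
    - {"tx":0,"ty":0,"tz":0,"rx":0,"ry":0,"rz":0}
  gripper: 1

```text
time: 38.35
tool_pos: [712.4, -218.5, 197.5]
tcp_rot: [-3.14, -0.0, 0.071]
contact_force: [-0.6, 0.5, 0.7]
grip_width: 0.6
finger_force: 0.0
```

Emit:
carry_out:
  plan:
    - {"tx":0,"ty":0,"tz":-20,"rx":0,"ry":0,"rz":0}
    - {"tx":0,"ty":0,"tz":-20,"rx":0,"ry":0,"rz":0}
    - {"tx":0,"ty":0,"tz":-17,"rx":0,"ry":0,"rz":0}
    - {"tx":0,"ty":0,"tz":0,"rx":0,"ry":0,"rz":0}

```text
time: 38.75
tool_pos: [708.1, -222.0, 138.5]
tcp_rot: [-3.139, 0.005, 0.066]
contact_force: [0.1, 0.6, -0.2]
grip_width: 0.5
finger_force: 0.0
```

Emit:
carry_out:
  plan:
    - {"tx":-0.5,"ty":8,"tz":0,"rx":0,"ry":0,"rz":0}
    - {"tx":-0.5,"ty":8,"tz":0,"rx":0,"ry":0,"rz":0}
    - {"tx":-0.5,"ty":8,"tz":0,"rx":0,"ry":0,"rz":0}
    - {"tx":-0.5,"ty":8,"tz":0,"rx":0,"ry":0,"rz":0}
    - {"tx":-0.5,"ty":8,"tz":0,"rx":0,"ry":0,"rz":0}
    - {"tx":-0.6,"ty":9,"tz":0,"rx":0,"ry":0,"rz":0}
    - {"tx":-0.6,"ty":9,"tz":0,"rx":0,"ry":0,"rz":0}
    - {"tx":-0.6,"ty":9,"tz":0,"rx":0,"ry":0,"rz":0}
    - {"tx":-0.6,"ty":9,"tz":0,"rx":0,"ry":0,"rz":0}
    - {"tx":-0.4,"ty":6,"tz":0,"rx":0,"ry":0,"rz":0}
    - {"tx":-0.3,"ty":4,"tz":0,"rx":0,"ry":0,"rz":0}
    - {"tx":0,"ty":0,"tz":0,"rx":0,"ry":0,"rz":0}

```text
time: 39.95
tool_pos: [703.8, -136.0, 141.8]
tcp_rot: [-3.141, 0.0, 0.066]
contact_force: [-0.5, 0.9, -1.3]
grip_width: 0.6
finger_force: 0.0
```

Emit:
carry_out:
  plan:
    - {"tx":-0.2,"ty":3,"tz":0,"rx":0,"ry":0,"rz":0}
    - {"tx":-0.2,"ty":3,"tz":0,"rx":0,"ry":0,"rz":0}
    - {"tx":0,"ty":2,"tz":0,"rx":0,"ry":0,"rz":0}
    - {"tx":0,"ty":0,"tz":0,"rx":0,"ry":0,"rz":0}

```text
time: 40.35
tool_pos: [703.6, -134.3, 142.0]
tcp_rot: [3.134, -0.001, 0.063]
contact_force: [1.1, -15.7, -1.5]
grip_width: 0.3
finger_force: 7.8
```

Emit:
carry_out:
  plan:
    - {"tx":0,"ty":-8,"tz":0,"rx":0,"ry":0,"rz":0}
    - {"tx":0,"ty":-12,"tz":0,"rx":0,"ry":0,"rz":0}
    - {"tx":0,"ty":-10,"tz":30,"rx":0,"ry":0,"rz":0}
    - {"tx":-20,"ty":-10,"tz":30,"rx":0,"ry":0,"rz":0}
    - {"tx":-30,"ty":-20,"tz":0,"rx":0,"ry":0,"rz":0}
    - {"tx":-40,"ty":-20,"tz":0,"rx":0,"ry":0,"rz":0}
    - {"tx":-40,"ty":-20,"tz":0,"rx":0,"ry":0,"rz":0}
    - {"tx":-40,"ty":-20,"tz":0,"rx":0,"ry":0,"rz":0}
    - {"tx":-40,"ty":-20,"tz":0,"rx":0,"ry":0,"rz":0}
    - {"tx":0,"ty":-40,"tz":0,"rx":0,"ry":0,"rz":0}
    - {"tx":0,"ty":-40,"tz":0,"rx":0,"ry":0,"rz":0}
    - {"tx":0,"ty":0,"tz":0,"rx":0,"ry":0,"rz":0}

```text
time: 41.55
tool_pos: [492.6, -353.5, 201.7]
tcp_rot: [3.14, -0.001, 0.061]
contact_force: [0.5, 0.3, -0.0]
grip_width: 0.5
finger_force: 0.0
```

Run:
```python
from h import *
im=crop("top",(130,150,450,290),2.5,"pics/f2.png")
m=np.zeros((480,640),np.uint8); m[160:190,325:395]=(im[160:190,325:395].min(2)>150)*255
M=cv2.moments(m); print("slider",M["m00"]/255,plane("top",[(M["m10"]/M["m00"],M["m01"]/M["m00"])],164).round(1))
for nm,a,b,roi,z in(("red",0,8,(300,195,350,260),97),("blue",100,130,(335,195,390,260),97),("green",40,85,(390,180,435,260),97)):
    for c in blobs(im,a,b,110,50,roi)[:3]: print(nm,cv2.contourArea(c),pan(c,z))
show(trough(im))
```

```text
slider 49.0 [[ 700.7 -106.   164. ]]
red 99.0 (array([613.2, -60.6]), array([16.9, 88.3]), -0.002)
blue 169.5 (array([ 616.3, -142.1]), array([20.3, 88.6]), 0.028)
green 153.0 (array([ 630.6, -304.2]), array([18.3, 88.6]), 0.044)
right [549.5 215.2] left [556.  382.7] dist 167.6 yaw -0.039 centre [612.7 296.6]
```

View pics/f2.png

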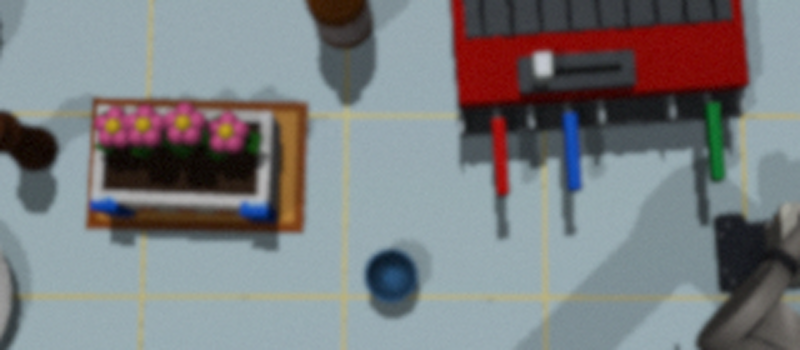

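The slider is at the left end of its track; the force rose to 16 N against the stop, against about 1.5 N to slide it. Everything else is in place, so I'm handing in.

```bash
python3 -c "
from plant import bot
print(bot.close_job())"
```

```text
the job is handed in; nothing more can be done
None
```

The job is handed in at about 42 s of the 210 s allowed, with no verdict returned. By my last measurements the trough is within about 3 mm and 0.02 rad of centred and square on its mat, and the red, blue and green pans are fully home in bays 0, 1 and 3. I then pushed the heat slider to its full stop, which I judged from a sharp 16 N rise after about 70 mm of travel.

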